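# Put the sample vials away in the double-door specimen cabinet

### The arm

A 6-joint arm with a two-finger parallel gripper is mounted at the origin on the work surface. World frame = base frame: x ahead of the robot, y to its left, z up, the work surface at z = 0. Lengths are in m, angles in degrees, forces in N, time in s.
With the tool pointing down it reaches from about 0.4 to 0.825 m from the base axis. Payload 7 kg.
Tool frame: the origin (TCP) lies midway between the tips of the shut fingers; the grasp point (between the pads) lies 19 mm behind it; z points along the fingers, y is the direction in which the jaws open and shut (so a half turn about z gives the same grasp; the last joint's range is limited). The gripper opens to 88 mm and grips with 3 to 60 N. Pads are 19 mm wide; open, the fingers measure 130 mm over their backs; the gripper's body (78 mm by 193 mm) begins 47 mm behind the grasp point.
Start: joints at [86.064, 20.546, 0.682, 0, -70.136, -16.507], TCP at [0.236, 0.632, 0.227] pointing down, gripper open.
Joint ranges: [-176.03, 176.03], [-82.01, 121.73], [-58.28, 71.71], [-173.87, 95.51], [-174.79, -0.11], [-173.66, 173.66]. Speed limits (degrees/s): [136.94, 136.94, 172.46, 180, 180, 180].

### API

Orientations are given as [roll, pitch, yaw] about the fixed x, y, z axes, in that order (R = Rz(yaw) Ry(pitch) Rx(roll)).
In Python, from plant import ctrl gives the robot as it stands.
- The arm moves only by the tool jog_arm, never from a script. Its argument "deltas" is a list of rows, each a list of 2 entries, a list of its own where there are three numbers: the shift along the tool's x, y, z in m, then the turn about the tool's z in degrees. A call has 1 to 20 rows; each row is the pose to reach, as a shift and turn from the pose commanded when the call began, along the tool's axes at that moment; what a row does not reach only later rows make up. A row lasts 1/10 s, in which the tool goes at most 50 mm and 8.59 degrees, less where a joint would pass 70% of its speed; a pose out of reach is approached as far as the arm can. A call with a gripper value outside its range is refused whole. "jaw" is the closure, from -1 (fully open) to 1 (shut), set as the call begins (left out, the last holds). The fingers move at their own pace and stop on an object; the grip force is fixed at half the most. Time passes only in rows, so rows that repeat a pose let the fingers close. It gives the time, the measured TCP pose, the force and the opening at its end, in the units of the state.
- ctrl.get_obs(): the state, without advancing time (a new reading comes with each control period).
- ctrl.snapshot(name): name is "scene" or "top" or "wrist"; returns the picture (480x640x3 uint8, red, green, blue); there is no depth.
- ctrl.camera_params(name): a dict with "camera_matrix" (3x3 intrinsics, pixels), "position" and "rotation" of the camera in the world. Camera axes: x right, y down, z forward; pixel columns grow to the right and rows downward; lengths in m; the calibration is good to about 2 mm. A picture is of the moment at which its call begins: read the wrist's pose just before it. camera_params takes no time and is no camera call; for the wrist camera it gives the pose at the moment of the call.
- ctrl.close_job(): hands the job in, once; it reports no verdict.
Trained networks look in the newest picture that a camera, given by its name, has taken for a name from the list of things; names that differ only in an ending like _2 or _b are one class to them, and where a whole thing is asked for, a point or a joint stands for the part that bears it (a point fixed in the world has none). Each returns a list of dicts, best first, with "conf" (0 to 1); they miss things now and then, are a little off and sometimes report something else, mostly with a low value. They report only what shows in the picture. A call takes as long as a camera call. They do not tell look-alikes from the thing itself.
- ctrl.boxes_of(query, camera): "bbox" ([left, top, width, height] as shares, 0 to 1, of the picture: columns of its width, rows of its height, round what is visible of it).
- ctrl.cut_out(query, camera): "mask" (480x640 bool, what is visible of it) and "bbox" ([left, top, width, height] as shares, 0 to 1, of the picture: columns of its width, rows of its height, round what is visible of it).
The state is a dict: "clock": time; "joint_pos": joint angles; "qvel": joint speeds; "tau": joint torques, N m; "tool_pos": TCP position; "orientation": TCP orientation; "force": force on the tool from outside, world axes, zero at the start; "moment": the same for the moment, N m; "opening": finger opening in m.
Only numpy, scipy, OpenCV 4.12 (cv2) and the standard library are available. Lean on these libraries where they do the work, as an engineer would, in place of code of your own. Each camera call takes 0.05 s, during which the arm holds its last target. There are 200 camera calls.

### The job

Put every stoppered glass vial away in the white double-door cabinet: raise the drop bolt and open the right-hand leaf wide first, then open wide the left-hand leaf that its cover strip overlaps, and draw the sliding tray right out to its stop. Stand all the vials upright on the tray, push the tray fully home, then shut the left leaf, shut the right leaf over it and push the drop bolt fully down into its keeper. Leave the shell, the basalt weight, the tube rack and the beaker where they are.

Things in the scene. Friction and masses are not known exactly. Their poses are not given: they have to be found in the camera images.
- cabinet: fixed white steel cabinet, 370 mm wide, 168 high, 240 deep, clear roof, on a grey plinth 20 mm high whose sill projects 100 mm in front; origin at table level in the middle of the plane of the carcass front; its x points into the cabinet (away from the doors), y to its left seen from the robot, z up. The tray and the leaves are parts of it
- hinge_right (a point): foot of the right leaf's vertical hinge axis, at table level, 178 mm right of the cabinet's origin in the carcass plane; axes as the cabinet's
- hinge_left (a point): the same for the left leaf, 178 mm left of the cabinet's origin. Each leaf is 176 mm wide and 44 mm deep (shut: from the carcass plane 44 mm forward), from 24 to 165 mm above the table, with a clear pane
- leaf_right (a joint): right-hand leaf (-y side), rad: 0 shut, grows as its free edge swings out to the front and round to the right, stop at 1.9; stays where left (0.12 N m). It carries the drop bolt and, on its outer face along the free edge, a steel cover strip 6 mm thick lapping 14 mm over the left leaf, which therefore can neither open nor shut while the right one is shut
- leaf_left (a joint): left-hand leaf (at +y), angle in rad: 0 shut, grows as its free edge swings out to the front and round to the left, stop at 1.9; stays where it is left (about 0.12 N m)
- bolt (a joint): drop bolt on the right leaf, height in m: 0 fully down in the brass keeper in the sill (right leaf locked), 0.028 fully up; clear of the keeper above 0.018. Vertical travel, stays where it is left (about 4 N friction)
- bolt_knob (a point): middle of the bolt's black upright round knob, 18 mm across and 42 mm tall, its top 18 mm above this point. On the right leaf 152 mm from its hinge line and 74.5 mm in front of the plane of the hinges (24 mm clear of the cover strip); 142 mm above the table when down. It is also the leaf's pull
- left_pull (a point): left leaf's pull: black upright round grip 16 mm across, from 28 mm below to 20 mm above this point, 113 mm from the hinge line and 74.5 mm in front of the plane of the hinges (30.5 mm from the leaf's face), 140 mm above the table
- tray (a joint): sliding aluminium tray in the cabinet, m: 0 fully home, 0.150 drawn out towards the front to its stop; about 2 N friction, no spring. It can move only while both leaves are out of its way
- tray_pull (a point): tray's pull: black upright round grip 14 mm across, from 62 mm below to 18 mm above this point, 122 mm above the table, on the tray's centre line and, when home, 24 mm in front of the carcass plane, so fingers 32 mm wide come down just in front of the roof edge
- tray_mid (a point): centre of the tray's floor, on its upper face 34 mm above the table; axes as the cabinet's. Inside the tray is 150 mm along x and 280 mm along y; its front wall rises 34 mm and the others 22 mm above the floor. When home this point is 80 mm behind the carcass plane; roof underside 158 mm above the table
- vial1: stoppered clear glass specimen vial, upright: glass body 50 mm across and 60 mm tall, on it a round stopper 34 mm across from 60 to 90 mm above the foot (stopper black); about 160 g; origin at the centre of the foot, z up. May be absent (None)
- vial2: stoppered clear glass specimen vial, upright: glass body 50 mm across and 60 mm tall, on it a round stopper 34 mm across from 60 to 90 mm above the foot (stopper cork); about 160 g; origin at the centre of the foot, z up. May be absent (None)
- vial3: stoppered clear glass specimen vial, upright: glass body 50 mm across and 60 mm tall, on it a round stopper 34 mm across from 60 to 90 mm above the foot (stopper black); about 160 g; origin at the centre of the foot, z up. May be absent (None)
- vial4: stoppered clear glass specimen vial, upright: glass body 50 mm across and 60 mm tall, on it a round stopper 34 mm across from 60 to 90 mm above the foot (stopper cork); about 160 g; origin at the centre of the foot, z up. May be absent (None)
- shell: striped brown periwinkle shell about 70 mm long, 48 mm high; leave alone
- basalt: matte black round basalt weight 84 mm across, 43 mm high; leave alone
- rack: wooden test-tube rack, six holes, 220 by 75 mm, 90 mm high (two tubes to 110 mm); origin at the centre of its underside; leave alone
- beaker: glass beaker 84 mm across, 95 mm high; leave alone
Things that resemble listed ones, but are neither listed nor needed, are in the scene too. Leave any purple look-alike of the vial3 alone.

How it is judged (in metres and radians):
On the way, in this order (a step that is already met when the one before it is completed fails the run):
1. the bolt is up and the right leaf wide open (past 1.4 rad) with the left leaf still shut (value of joint leaf_right above 1.4 rad and value of joint leaf_left below 0.15 rad), for 0.2 s.
2. both leaves wide open (past 1.4 rad) (value of joint each of leaf_right, leaf_left above 1.4 rad), for 0.2 s.
3. the tray is drawn out to its stop (at least 144 of 150 mm) (value of joint tray above 0.144 m), for 0.2 s.
4. every vial stands upright and still on the tray, the tray being still drawn out (over 120 mm) (x of vial1 in the frame of tray_mid between -0.07 and 0.07 m and y of vial1 in the frame of tray_mid between -0.135 and 0.135 m and z of vial1 in the frame of tray_mid between -0.006 and 0.008 m and angle between each of vial1, vial2, vial3, vial4's own z axis and vertical below 0.15 rad and linear speed of each of vial1, vial2, vial3, vial4 below 0.03 m/s and x of vial2 in the frame of tray_mid between -0.07 and 0.07 m and y of vial2 in the frame of tray_mid between -0.135 and 0.135 m and z of vial2 in the frame of tray_mid between -0.006 and 0.008 m and x of vial3 in the frame of tray_mid between -0.07 and 0.07 m and y of vial3 in the frame of tray_mid between -0.135 and 0.135 m and z of vial3 in the frame of tray_mid between -0.006 and 0.008 m and x of vial4 in the frame of tray_mid between -0.07 and 0.07 m and y of vial4 in the frame of tray_mid between -0.135 and 0.135 m and z of vial4 in the frame of tray_mid between -0.006 and 0.008 m and value of joint tray above 0.12 m), for 0.2 s.
5. the tray is fully home (within 5 mm) with the vials upright on it (x of vial1 in the frame of tray_mid between -0.07 and 0.07 m and y of vial1 in the frame of tray_mid between -0.135 and 0.135 m and z of vial1 in the frame of tray_mid between -0.006 and 0.008 m and angle between each of vial1, vial2, vial3, vial4's own z axis and vertical below 0.15 rad and linear speed of each of vial1, vial2, vial3, vial4 below 0.03 m/s and x of vial2 in the frame of tray_mid between -0.07 and 0.07 m and y of vial2 in the frame of tray_mid between -0.135 and 0.135 m and z of vial2 in the frame of tray_mid between -0.006 and 0.008 m and x of vial3 in the frame of tray_mid between -0.07 and 0.07 m and y of vial3 in the frame of tray_mid between -0.135 and 0.135 m and z of vial3 in the frame of tray_mid between -0.006 and 0.008 m and x of vial4 in the frame of tray_mid between -0.07 and 0.07 m and y of vial4 in the frame of tray_mid between -0.135 and 0.135 m and z of vial4 in the frame of tray_mid between -0.006 and 0.008 m and value of joint tray below 0.005 m), for 0.2 s.
6. the left leaf is shut with the right leaf still open (value of joint leaf_left below 0.06 rad and value of joint leaf_right above 0.25 rad and value of joint tray below 0.008 m), for 0.2 s.
At the end, for the whole second after the job is handed in: every vial stands upright (within 0.15 rad) and at rest on the tray's floor, the tray is home within 8 mm, both leaves are shut within 0.04 rad and the bolt is down within 4 mm (x of vial1 in the frame of tray_mid between -0.07 and 0.07 m and y of vial1 in the frame of tray_mid between -0.135 and 0.135 m and z of vial1 in the frame of tray_mid between -0.006 and 0.008 m and angle between each of vial1, vial2, vial3, vial4's own z axis and vertical below 0.15 rad and linear speed of each of vial1, vial2, vial3, vial4 below 0.03 m/s and x of vial2 in the frame of tray_mid between -0.07 and 0.07 m and y of vial2 in the frame of tray_mid between -0.135 and 0.135 m and z of vial2 in the frame of tray_mid between -0.006 and 0.008 m and x of vial3 in the frame of tray_mid between -0.07 and 0.07 m and y of vial3 in the frame of tray_mid between -0.135 and 0.135 m and z of vial3 in the frame of tray_mid between -0.006 and 0.008 m and x of vial4 in the frame of tray_mid between -0.07 and 0.07 m and y of vial4 in the frame of tray_mid between -0.135 and 0.135 m and z of vial4 in the frame of tray_mid between -0.006 and 0.008 m and value of joint tray below 0.008 m and value of joint each of leaf_left, leaf_right below 0.04 rad and value of joint bolt below 0.004 m); the robot touches nothing.
It fails at once if the shell, basalt weight, tube rack or beaker is moved more than 25 mm (distance of any of shell, basalt, rack, beaker from where it was at the start of the episode above 0.025 m).
Of vial1, vial2, vial3, vial4 only 2 to 3 are there at a start; the rules pass over those that are not, and their reading is None.
At some moment in a run one of vial1, vial2, vial3, vial4 may be knocked a few centimetres aside while the robot is not near it.
It also fails if it takes over 210 s, if anything falls off the work surface, if the arm or the gripper's body presses on something with over 40 N, if the wrist force passes 120 N, or if a joint passes its speed limit or range.

## Working session

There is one attempt and no reset: what is moved stays moved. The work goes in short steps, Python scripts to look and compute and a tool call to move; the robot and the scene stay as the last step left them, time stands still between calls to the robot, and variables do not carry over. Pictures are saved under pics/ and viewed, about 12 in all and at most 16, crops included, and the job is handed in when it is done.

Besides the shell and the picture viewer there is one more tool, called after "Emit:" as a command line: name --argument value ..., lists and objects as JSON in quotes. jog_arm: Moves the arm, as the interface text tells. Its arguments: {"type":"object","properties":{"deltas":{"type":"array","items":{"type":"array"}},"jaw":{"type":"number"}},"required":["deltas"]}

```bash
ls; mkdir -p pics; cat > h.py <<'E'
import numpy as np, cv2
from plant import ctrl
def snap(cam,fn):
    P=ctrl.camera_params(cam); im=np.array(ctrl.snapshot(cam)); cv2.imwrite('pics/'+fn,im[:,:,::-1]); return im,P
def ray(P,u,v):
    K=np.array(P['camera_matrix']);R=np.array(P['rotation']);
    d=R@np.linalg.solve(K,[u,v,1.0]); return np.array(P['position']),d
def atz(P,u,v,z):
    c,d=ray(P,u,v); return c+d*(z-c[2])/d[2]
def proj(P,X):
    K=np.array(P['camera_matrix']);R=np.array(P['rotation'])
    q=K@(R.T@(np.array(X,float)-np.array(P['position']))); return q[:2]/q[2]
E
python3 - <<'E'
from h import *
o=ctrl.get_obs(); print({k:np.round(v,3).tolist() for k,v in o.items()})
for c in ['scene','top']:
    im,P=snap(c,c+'0.png'); print(c,np.round(P['position'],3),np.round(P['rotation'],3).tolist(),np.round(P['camera_matrix'],1).tolist())
    for q in ['vial1','vial2','cabinet','bolt_knob','left_pull','shell','basalt','rack','beaker']:
        print(q,[(round(b['conf'],2),np.round(np.array(b['bbox'])*[640,480,640,480]).astype(int).tolist()) for b in ctrl.boxes_of(q,c)])
E
```

```text
pics
{'clock': 0.0, 'joint_pos': [86.064, 20.593, 0.634, -0.02, -70.137, -16.507], 'qvel': [0.063, 0.101, -0.028, -0.006, -0.034, -0.003], 'tau': [0.0, -58.271, 29.305, 6.998, 0.007, -0.0], 'tool_pos': [0.236, 0.632, 0.226], 'orientation': [179.903, -0.009, -20.45], 'force': [-0.376, -0.095, -0.307], 'moment': [-0.023, -0.036, -0.001], 'opening': 0.088}
scene [0.537 0.388 1.398] [-161.163, -0.417, 174.968] [[604.0, 0.0, 327.1], [0.0, 604.0, 232.5], [0.0, 0.0, 1.0]]
vial1 [(0.68, [329, 128, 20, 31]), (0.66, [277, 90, 21, 36]), (0.66, [290, 134, 24, 30]), (0.61, [329, 92, 17, 31])]
vial2 [(0.68, [329, 128, 20, 31]), (0.66, [277, 90, 21, 36]), (0.66, [290, 134, 24, 30]), (0.61, [329, 92, 17, 31])]
cabinet [(0.92, [125, 235, 183, 193])]
bolt_knob []
left_pull [(0.61, [249, 314, 42, 98])]
shell [(0.65, [361, 234, 27, 31])]
basalt [(0.58, [361, 173, 34, 27])]
rack [(0.94, [432, 353, 48, 108])]
beaker [(0.78, [194, 150, 34, 46])]
top [ 0.434 -0.042  1.079] [-175.808, 1.139, -91.048] [[446.5, 0.0, 322.7], [0.0, 446.5, 244.5], [0.0, 0.0, 1.0]]
vial1 [(0.94, [430, 262, 29, 25]), (0.73, [426, 221, 25, 25]), (0.7, [475, 263, 35, 23]), (0.64, [474, 208, 33, 25])]
vial2 [(0.94, [430, 262, 29, 25]), (0.73, [426, 221, 25, 25]), (0.7, [475, 263, 35, 23]), (0.64, [474, 208, 33, 25])]
cabinet [(0.59, [149, 49, 185, 176])]
bolt_knob [(0.63, [156, 165, 87, 44]), (0.5, [253, 196, 10, 15])]
left_pull [(0.71, [156, 165, 90, 45])]
shell [(0.61, [306, 285, 33, 29])]
basalt [(0.77, [380, 298, 34, 30])]
rack [(0.6, [109, 346, 111, 35])]
beaker [(0.9, [392, 119, 40, 42])]
```

```bash
sed -i "s/R=np.array(P\['rotation'\])/R=Rot(P)/" h.py; cat >> h.py <<'E'
from scipy.spatial.transform import Rotation
def Rot(P): return Rotation.from_euler('xyz',P['rotation'],degrees=True).as_matrix()
E
python3 - <<'E'
import cv2
a=cv2.imread('pics/top0.png'); b=cv2.imread('pics/scene0.png')
cv2.imwrite('pics/top0b.png',cv2.resize(a[40:400,90:570],(800,600),interpolation=cv2.INTER_CUBIC))
cv2.imwrite('pics/scene0b.png',cv2.resize(b[70:475,100:640],(800,600),interpolation=cv2.INTER_CUBIC))
E
```

```text
(no output)
```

View pics/top0b.png

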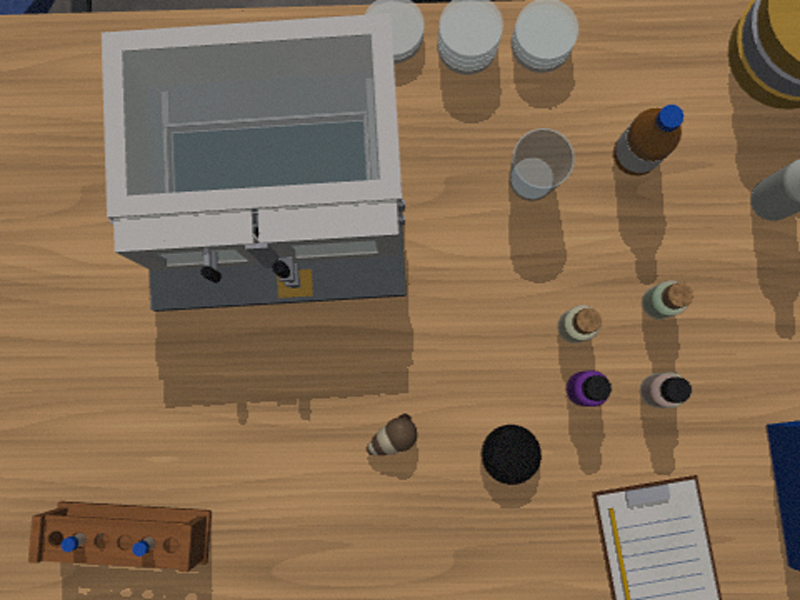

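View pics/scene0b.png

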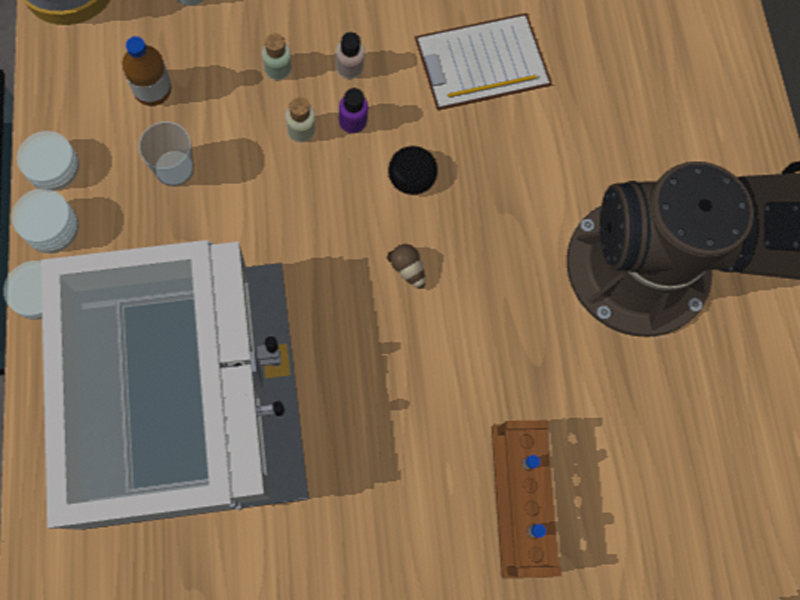

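```bash
cat > m.py <<'E'
from h import *
from scipy.optimize import least_squares
T=ctrl.camera_params('top');S=ctrl.camera_params('scene')
ft=lambda p:(90+p[0]*.6,40+p[1]*.6); fs=lambda p:(100+p[0]*.675,70+p[1]*.675)
top=[((.24,.185,.168),(102,33)),((.24,-.185,.168),(390,14)),((0,-.185,.168),(402,205)),((0,.185,.168),(108,217)),((-.1,.185,.02),(152,310)),((-.1,-.185,.02),(406,295)),((-.0745,-.026,.160),(282,268)),((-.0745,.065,.160),(210,271))]
sc=[((.24,-.185,.168),(43,262)),((.24,.185,.168),(50,527)),((0,-.185,.168),(212,243)),((0,.185,.168),(234,505)),((-.1,-.185,.02),(283,263)),((-.1,.185,.02),(308,500)),((-.0745,-.026,.160),(271,344)),((-.0745,.065,.160),(278,408))]
def W(p,X):
    c,s=np.cos(p[2]),np.sin(p[2]); return [p[0]+c*X[0]-s*X[1],p[1]+s*X[0]+c*X[1],X[2]]
def res(p): return np.concatenate([proj(T,W(p,X))-ft(q) for X,q in top]+[proj(S,W(p,X))-fs(q) for X,q in sc])
r=least_squares(res,[.6,.2,0],loss='soft_l1'); p=r.x
print('cab',p[:2],np.degrees(p[2])); print(np.round(res(p).reshape(-1,2),1).tolist())
for n,X in dict(knob=(-.0745,-.026,.142),lp=(-.0745,.065,.14),hr=(0,-.178,0),hl=(0,.178,0),tp=(-.024,0,.122),tm=(.08,0,.034),tmout=(-.07,0,.034)).items(): print(n,np.round(W(p,X),4))
for n,a,b in [('cream',(588,320),(300,105)),('green',(681,295),(275,42)),('pink',(676,389),(350,41)),('purple',(597,388),(353,99))]:
    print(n,atz(T,*ft(a),.09)[:2].round(3),atz(S,*fs(b),.09)[:2].round(3))
for n,a,z in [('shell',(395,435),.02),('basalt',(512,453),.043),('beaker',(543,158),.095),('rackL',(35,545),.09),('rackR',(210,530),.09)]: print(n,atz(T,*ft(a),z)[:2].round(3))
E
python3 m.py
```

```text
cab [0.66861638 0.13912383] 2.1204832209604523
[[-0.3, 0.1], [0.6, 0.4], [-0.2, -2.6], [-0.9, 0.7], [-1.7, 0.5], [-0.1, 0.7], [-2.3, 0.2], [-2.5, 0.9], [-0.4, -1.5], [-1.4, 0.5], [-2.0, -1.7], [-1.9, -0.7], [-0.2, -0.0], [0.6, -0.2], [0.4, -1.1], [0.2, -0.7]]
knob [0.5951 0.1104 0.142 ]
lp [0.5918 0.2013 0.14  ]
hr [ 0.6752 -0.0388  0.    ]
hl [0.662 0.317 0.   ]
tp [0.6446 0.1382 0.122 ]
tm [0.7486 0.1421 0.034 ]
tmout [0.5987 0.1365 0.034 ]
cream [ 0.529 -0.29 ] [ 0.527 -0.294]
green [ 0.56  -0.414] [ 0.56  -0.414]
pink [ 0.436 -0.402] [ 0.435 -0.406]
purple [ 0.439 -0.299] [ 0.44  -0.297]
shell [ 0.378 -0.03 ]
basalt [ 0.352 -0.191]
beaker [ 0.749 -0.237]
rackL [0.246 0.446]
rackR [0.262 0.214]
```

```bash
cat >> h.py <<'E'
CAB=np.array([.6686,.1391,2.12])
def cab(x,y): 
    c,s=np.cos(np.radians(CAB[2])),np.sin(np.radians(CAB[2])); return np.array([CAB[0]+c*x-s*y,CAB[1]+s*x+c*y])
def go(pts,start=None):
    """pts: (x,y,z,yaw) world targets -> deltas rows from start pose (x,y,z,yaw)"""
    if start is None:
        o=ctrl.get_obs(); start=[*o['tool_pos'],o['orientation'][2]]
    a=np.radians(start[3]); tx=np.array([np.cos(a),np.sin(a)]); ty=np.array([np.sin(a),-np.cos(a)])
    for p in pts:
        d=np.array(p[:2])-start[:2]; t=start[3]-p[3]
        print([[round(float(d@tx),4),round(float(d@ty),4),round(float(start[2]-p[2]),4)],round(t,1)])
E
python3 - <<'E'
from h import *
k=cab(-.0755,-.026); go([(*k,.226,-177.9),(*k,.125,-177.9)])
E
```

```text
[[0.5181, 0.3641, 0.0006], np.float64(157.5)]
[[0.5181, 0.3641, 0.1016], np.float64(157.5)]
```

Emit:
jog_arm --deltas '[[[0.518,0.364,0],157.5],[[0.518,0.364,0],157.5],[[0.518,0.364,0],157.5],[[0.518,0.364,0],157.5],[[0.518,0.364,0],157.5],[[0.518,0.364,0],157.5],[[0.518,0.364,0],157.5],[[0.518,0.364,0],157.5],[[0.518,0.364,0],157.5],[[0.518,0.364,0],157.5],[[0.518,0.364,0],157.5],[[0.518,0.364,0],157.5],[[0.518,0.364,0],157.5],[[0.518,0.364,0],157.5],[[0.518,0.364,0],157.5],[[0.518,0.364,0],157.5],[[0.518,0.364,0],157.5],[[0.518,0.364,0],157.5],[[0.518,0.364,0],157.5],[[0.518,0.364,0],157.5]]' --jaw -0.2

```text
clock: 3.0
tool_pos: [0.594, 0.1104, 0.2266]
orientation: [180.0, 0.0, -178.0]
force: [-0.7, 0.0, 0.6]
opening: 0.0525
```

Emit:
jog_arm --deltas '[[[0,0,0.03],0],[[0,0,0.06],0],[[0,0,0.09],0],[[0,0,0.1],0],[[0,0,0.1],0]]'

```text
clock: 3.5
tool_pos: [0.5933, 0.1101, 0.1254]
orientation: [-179.9, -0.1, -177.9]
force: [-0.1, -0.5, 1.1]
opening: 0.053
```

Emit:
jog_arm --deltas '[[[0,0,0],0],[[0,0,0],0],[[0,0,0],0],[[0,0,0],0],[[0,0,0],0],[[0,0,0],0]]' --jaw 1

```text
clock: 4.1
tool_pos: [0.5943, 0.1087, 0.1273]
orientation: [-179.9, 0.0, -177.9]
force: [1.3, -8.5, 2.2]
opening: 0.0174
```

Emit:
jog_arm --deltas '[[[0,0.001,-0.008],0],[[0,0.001,-0.016],0],[[0,0.001,-0.024],0],[[0,0.001,-0.03],0],[[0,0.001,-0.03],0],[[0,0.001,-0.03],0]]'

```text
clock: 4.7
tool_pos: [0.5936, 0.1085, 0.1556]
orientation: [-179.8, -0.1, -178.0]
force: [5.6, -12.8, -7.5]
opening: 0.0174
```

```bash
cat >> h.py <<'E'
def leafpts(side,ths,z,yaw0,start,off=(0,0)):
    # side 'R'/'L'; off: measured knob correction in world
    s=1 if side=='R' else -1; r=152 if side=='R' else 113
    out=[]
    for th in ths:
        R=Rotation.from_euler('z',s*th).as_matrix()[:2,:2]
        v=R@np.array([-.0745,s*r/1000]); out.append((*(cab(*(v+[0,-s*.178]))+off),z,yaw0+s*np.degrees(th)))
    go(out,start)
E
python3 - <<'E'
from h import *
o=ctrl.get_obs(); print(o['tool_pos'],o['orientation'],o['force'],o['opening'])
s=(*cab(-.0745,-.026),.155,-177.9)
leafpts('R',np.arange(1,21)*.09,.155,-177.9,s)
E
```

```text
[0.59357287 0.1085406  0.15556945] [-1.79784118e+02 -1.26607673e-01 -1.78010490e+02] [  5.64882252 -12.79366572  -7.4757574 ] 0.01737808690375888
[[0.0134, -0.0073, 0.0], np.float64(-5.2)]
[[0.026, -0.0158, 0.0], np.float64(-10.3)]
[[0.0378, -0.0254, 0.0], np.float64(-15.5)]
[[0.0488, -0.036, 0.0], np.float64(-20.6)]
[[0.0587, -0.0476, 0.0], np.float64(-25.8)]
[[0.0675, -0.06, 0.0], np.float64(-30.9)]
[[0.0752, -0.0731, 0.0], np.float64(-36.1)]
[[0.0817, -0.0869, 0.0], np.float64(-41.3)]
[[0.0869, -0.1012, 0.0], np.float64(-46.4)]
[[0.0908, -0.1159, 0.0], np.float64(-51.6)]
[[0.0934, -0.1309, 0.0], np.float64(-56.7)]
[[0.0946, -0.1461, 0.0], np.float64(-61.9)]
[[0.0945, -0.1613, 0.0], np.float64(-67.0)]
[[0.0929, -0.1765, 0.0], np.float64(-72.2)]
[[0.0901, -0.1914, 0.0], np.float64(-77.3)]
[[0.0858, -0.2061, 0.0], np.float64(-82.5)]
[[0.0803, -0.2203, 0.0], np.float64(-87.7)]
[[0.0736, -0.2339, 0.0], np.float64(-92.8)]
[[0.0656, -0.2469, 0.0], np.float64(-98.0)]
[[0.0565, -0.2591, 0.0], np.float64(-103.1)]
```

Emit:
jog_arm --deltas '[[[0.007,-0.006,0],-2.6],[[0.0134,-0.01,0],-5.2],[[0.026,-0.019,0],-10.3],[[0.038,-0.028,0],-15.5],[[0.049,-0.039,0],-20.6],[[0.059,-0.05,0],-25.8],[[0.0675,-0.063,0],-31],[[0.075,-0.076,0],-36],[[0.082,-0.09,0],-41.3],[[0.087,-0.104,0],-46.4],[[0.091,-0.119,0],-51.6]]'

```text
clock: 5.8
tool_pos: [0.51, -0.011, 0.1558]
orientation: [-179.8, 0.2, -126.1]
force: [19.9, -3.7, -23.8]
opening: 0.0173
```

Emit:
jog_arm --deltas '[[[0,0,0.002],0],[[0,0,0.003],0],[[0,0,0.003],0]]'

```text
clock: 6.1
tool_pos: [0.5103, -0.0108, 0.155]
orientation: [-179.7, 0.2, -126.3]
force: [9.2, -3.3, -1.4]
opening: 0.0175
```

```bash
python3 - <<'E'
from h import *
o=ctrl.get_obs(); print(o['tool_pos'],o['orientation'],o['force'],o['opening'])
h=cab(0,-.178); d=o['tool_pos'][:2]-h; print(np.hypot(*d),np.hypot(.0745,.152),np.arctan2(d[1],d[0])-np.arctan2(.152,-.0745)-np.radians(2.12))
s=(*(cab(*(Rotation.from_euler('z',.90).as_matrix()[:2,:2]@[-.0745,.152]+[0,-.178]))),.155,-177.9+51.6)
leafpts('R',.9+np.arange(1,11)*.09,.155,-177.9,s)
im,P=snap('top','top1.png');cv2.imwrite('pics/top1b.png',cv2.resize(im[40:400,90:570,::-1],(800,600),interpolation=cv2.INTER_CUBIC))
E
```

```text
[ 0.51033673 -0.01080017  0.15501062] [-179.7333724     0.2150089  -126.32738805] [ 9.16453981 -3.25507238 -1.44869954] 0.017515156229621288
0.16720529583768784 0.16927566275161943 0.9099555457037262
[[0.0134, -0.0073, 0.0], np.float64(-5.1)]
[[0.026, -0.0158, 0.0], np.float64(-10.3)]
[[0.0379, -0.0254, 0.0], np.float64(-15.4)]
[[0.0488, -0.036, 0.0], np.float64(-20.6)]
[[0.0587, -0.0475, 0.0], np.float64(-25.7)]
[[0.0676, -0.0599, 0.0], np.float64(-30.9)]
[[0.0753, -0.0731, 0.0], np.float64(-36.1)]
[[0.0818, -0.0868, 0.0], np.float64(-41.2)]
[[0.087, -0.1011, 0.0], np.float64(-46.4)]
[[0.0909, -0.1159, 0.0], np.float64(-51.5)]
```

View pics/top1b.png

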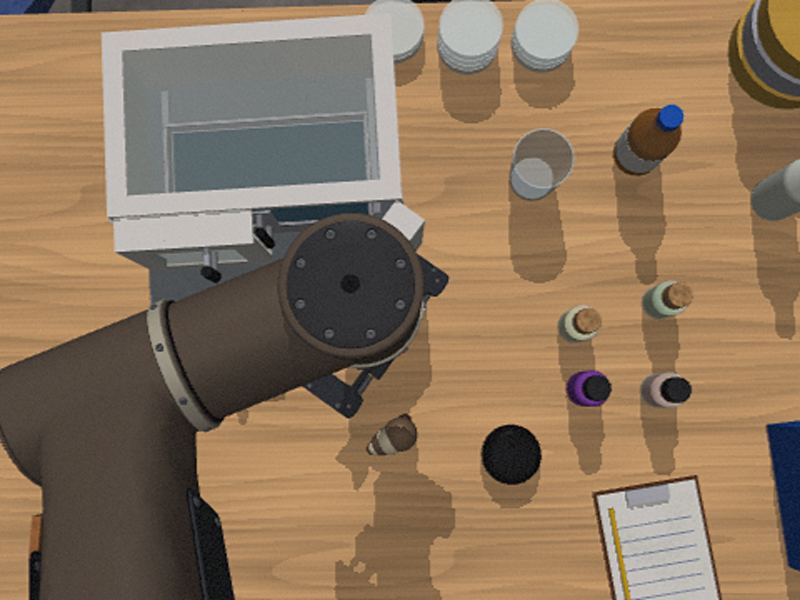

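Emit:
jog_arm --deltas '[[[0.0125,-0.0075,0],-5.1],[[0.025,-0.016,0],-10.3],[[0.0365,-0.025,0],-15.4],[[0.0475,-0.036,0],-20.6],[[0.0575,-0.0475,0],-25.7],[[0.066,-0.06,0],-31],[[0.074,-0.073,0],-36],[[0.08,-0.087,0],-41.2],[[0.0855,-0.101,0],-46.4],[[0.0895,-0.116,0],-51.5],[[0.0895,-0.116,0],-51.5]]'

```text
clock: 7.25
tool_pos: [0.5501, -0.1529, 0.1545]
orientation: [-179.8, -0.1, -74.7]
force: [3.2, 0.3, 2.5]
opening: 0.0172
```

Emit:
jog_arm --deltas '[[[0,0,0],0],[[0,0,0],0],[[0,0,0],0]]' --jaw -0.2

```text
clock: 7.55
tool_pos: [0.547, -0.1512, 0.1534]
orientation: [180.0, 0.0, -74.9]
force: [-0.3, -0.6, 0.7]
opening: 0.0359
```

Emit:
jog_arm --deltas '[[[0,0,-0.05],0],[[0,0,-0.1],0],[[0,0,-0.1],0]]'

```text
clock: 7.85
tool_pos: [0.5508, -0.1519, 0.2611]
orientation: [-179.4, -0.3, -74.8]
force: [1.5, -0.5, 0.1]
opening: 0.0517
```

```bash
python3 - <<'E'
from h import *
o=ctrl.get_obs(); print(o['tool_pos'],o['orientation'],o['joint_pos'])
h=cab(0,-.178); d=o['tool_pos'][:2]-h; print(np.hypot(*d),(np.arctan2(d[1],d[0])-np.arctan2(.152,-.0745)-np.radians(2.12))%6.283)
k=cab(-.0745,.065); go([(*k,.255,2.1),(*k,.125,2.1)])
E
```

```text
[ 0.55076435 -0.15194123  0.26111043] [-179.41272958   -0.26345552  -74.77669808] [  4.29598386   9.20710855 -10.19642006   0.15682716 -69.96997492
  10.87575852]
0.1681853039083682 1.8159395018204059
[[-0.3301, -0.1323, 0.0061], np.float64(-76.9)]
[[-0.3301, -0.1323, 0.1361], np.float64(-76.9)]
```

Emit:
jog_arm --deltas '[[[-0.33,-0.131,0],-77],[[-0.33,-0.131,0],-77],[[-0.33,-0.131,0],-77],[[-0.33,-0.131,0],-77],[[-0.33,-0.131,0],-77],[[-0.33,-0.131,0],-77],[[-0.33,-0.131,0],-77],[[-0.33,-0.131,0],-77],[[-0.33,-0.131,0],-77],[[-0.33,-0.131,0],-77],[[-0.33,-0.131,0],-77]]'

```text
clock: 8.95
tool_pos: [0.5874, 0.2012, 0.2535]
orientation: [180.0, 0.0, 1.9]
force: [0.4, -0.0, -0.9]
opening: 0.0528
```

```bash
sed -i 's/\.1391,2/.1373,2/' h.py; python3 - <<'E'
from h import *
o=ctrl.get_obs(); print(o['tool_pos'],o['orientation'])
k=cab(-.0745,.065); go([(*k,.125,2.1)])
im,P=snap('wrist','w1.png'); print(P['position'],P['rotation'])
E
```

```text
[0.587448   0.20118704 0.25346744] [1.79991355e+02 2.02872267e-02 1.91882316e+00]
[[0.0042, 0.0018, 0.1285], np.float64(-0.2)]
[0.66701224 0.20273268 0.41222746] [ 1.62958625e+02  9.52603402e-04 -8.80552032e+01]
```

View pics/w1.png

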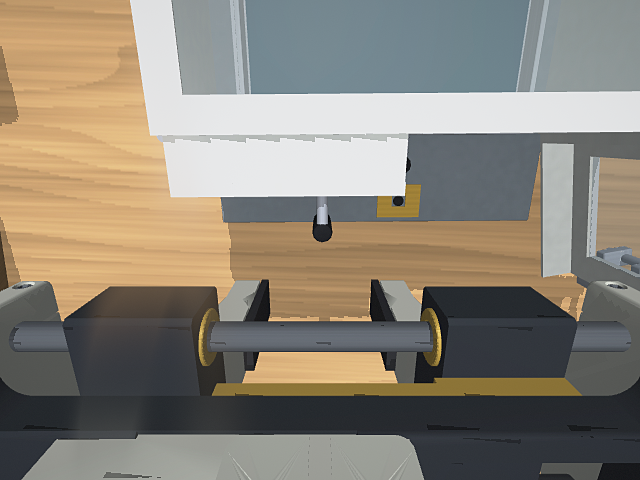

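Emit:
jog_arm --deltas '[[[0.003,0.001,0.04],0],[[0.003,0.001,0.08],0],[[0.003,0.001,0.12],0],[[0.003,0.001,0.128],0],[[0.003,0.001,0.128],0]]'

```text
clock: 9.5
tool_pos: [0.5905, 0.1995, 0.1249]
orientation: [179.9, 0.1, 2.0]
force: [-1.1, -0.1, 0.4]
opening: 0.0526
```

Emit:
jog_arm --deltas '[[[0,0,0],0],[[0,0,0],0],[[0,0,0],0],[[0,0,0],0],[[0,0,0],0],[[0,0,0],0]]' --jaw 1

```text
clock: 10.1
tool_pos: [0.5906, 0.1997, 0.1261]
orientation: [179.9, 0.0, 2.2]
force: [-2.9, -2.5, 5.8]
opening: 0.0159
```

```bash
python3 - <<'E'
from h import *
print('pull',atz(ctrl.camera_params('top'),0,0,.1)[:0]) 
o=ctrl.get_obs(); print(o['tool_pos'],o['orientation'],cab(-.0745,.065))
s=(*cab(-.0745,.065),.125,2.1)
leafpts('L',np.arange(1,20)*.09,.125,2.1,s)
E
```

```text
pull []
[0.59061698 0.19968919 0.12607538] [1.79948798e+02 2.54805073e-02 2.15425808e+00] [0.59174648 0.19949957]
[[-0.0099, -0.0071, 0.0], np.float64(5.2)]
[[-0.019, -0.0152, 0.0], np.float64(10.3)]
[[-0.0274, -0.024, 0.0], np.float64(15.5)]
[[-0.035, -0.0335, 0.0], np.float64(20.6)]
[[-0.0417, -0.0436, 0.0], np.float64(25.8)]
[[-0.0475, -0.0544, 0.0], np.float64(30.9)]
[[-0.0523, -0.0656, 0.0], np.float64(36.1)]
[[-0.056, -0.0772, 0.0], np.float64(41.3)]
[[-0.0587, -0.089, 0.0], np.float64(46.4)]
[[-0.0604, -0.1011, 0.0], np.float64(51.6)]
[[-0.0609, -0.1133, 0.0], np.float64(56.7)]
[[-0.0603, -0.1254, 0.0], np.float64(61.9)]
[[-0.0587, -0.1375, 0.0], np.float64(67.0)]
[[-0.0559, -0.1494, 0.0], np.float64(72.2)]
[[-0.0521, -0.1609, 0.0], np.float64(77.3)]
[[-0.0473, -0.1721, 0.0], np.float64(82.5)]
[[-0.0415, -0.1828, 0.0], np.float64(87.7)]
[[-0.0348, -0.193, 0.0], np.float64(92.8)]
[[-0.0271, -0.2024, 0.0], np.float64(98.0)]
```

Gripped at 16 mm, as the left pull should be; swinging the left leaf open.

Emit:
jog_arm --deltas '[[[-0.01,-0.007,0],5.2],[[-0.019,-0.015,0],10.3],[[-0.0275,-0.024,0],15.5],[[-0.035,-0.0335,0],20.6],[[-0.042,-0.0435,0],25.8],[[-0.0475,-0.0545,0],31],[[-0.052,-0.0655,0],36],[[-0.056,-0.077,0],41.3],[[-0.059,-0.089,0],46.4],[[-0.0605,-0.101,0],51.6],[[-0.061,-0.113,0],56.7],[[-0.0605,-0.1255,0],62],[[-0.0585,-0.1375,0],67],[[-0.056,-0.1495,0],72],[[-0.052,-0.161,0],77.3],[[-0.0475,-0.172,0],82.5],[[-0.0415,-0.183,0],87.7],[[-0.035,-0.193,0],92.8],[[-0.027,-0.2025,0],98],[[-0.027,-0.2025,0],98]]'

```text
clock: 12.1
tool_pos: [0.5587, 0.4028, 0.1261]
orientation: [-179.8, 0.1, -96.0]
force: [5.8, -2.2, 1.9]
opening: 0.0155
```

Emit:
jog_arm --deltas '[[[0,0,0],0],[[0,0,0],0],[[0,0,0],0]]' --jaw -0.2

```text
clock: 12.4
tool_pos: [0.5559, 0.4016, 0.1253]
orientation: [180.0, -0.0, -95.8]
force: [-0.4, 0.7, 0.1]
opening: 0.034
```

Emit:
jog_arm --deltas '[[[0,0,-0.05],0],[[0,0,-0.1],0],[[0,0,-0.1],0]]'

```text
clock: 12.7
tool_pos: [0.5591, 0.4038, 0.2343]
orientation: [-179.5, 0.5, -95.8]
force: [1.4, -0.4, 0.7]
opening: 0.0521
```

```bash
python3 - <<'E'
from h import *
o=ctrl.get_obs(); print(o['tool_pos'],o['orientation'])
h=cab(0,.178); d=o['tool_pos'][:2]-h; print(np.hypot(*d),np.hypot(.0745,.113),-(np.arctan2(d[1],d[0])%6.283-np.arctan2(-.113,-.0745)%6.283-np.radians(2.12)))
k=cab(-.024,0); go([(*k,.228,2.1),(*k,.108,2.1)])
E
```

```text
[0.55907063 0.40384898 0.23431848] [-179.50246837    0.50890823  -95.77449671]
0.1358680341474974 0.1353486239309436 1.7357754662995637
[[0.2575, -0.112, 0.0063], np.float64(-97.9)]
[[0.2575, -0.112, 0.1263], np.float64(-97.9)]
```

Emit:
jog_arm --deltas '[[[0.257,-0.114,0],-98],[[0.257,-0.114,0],-98],[[0.257,-0.114,0],-98],[[0.257,-0.114,0],-98],[[0.257,-0.114,0],-98],[[0.257,-0.114,0],-98],[[0.257,-0.114,0],-98],[[0.257,-0.114,0],-98],[[0.257,-0.114,0],-98],[[0.257,-0.114,0],-98],[[0.257,-0.114,0],-98],[[0.257,-0.114,0],-98],[[0.257,-0.114,0],-98]]'

```text
clock: 14.0
tool_pos: [0.6433, 0.1345, 0.2256]
orientation: [-180.0, 0.0, 2.2]
force: [-0.1, 0.3, 0.2]
opening: 0.0524
```

```bash
python3 - <<'E'
from h import *
o=ctrl.get_obs(); print(o['tool_pos'],o['orientation'])
k=cab(-.0265,0); go([(*k,.108,2.1)])
im,P=snap('wrist','w2.png'); print(P['position'],P['rotation']); print('pull top px',proj(P,[*cab(-.024,0),.14]),'roof front', proj(P,[*cab(0,0.05),.168]),proj(P,[*cab(0,-.05),.168]))
E
```

```text
[0.64326116 0.13450855 0.22556214] [-1.79986688e+02  6.27454080e-03  2.21850404e+00]
[[-0.0011, -0.0019, 0.1176], np.float64(0.1)]
[0.72276823 0.13641496 0.38434418] [ 1.62973712e+02  2.19695792e-02 -8.77532256e+01]
pull top px [315.63840459 243.61044748] roof front [240.37947962 222.01254142] [389.84565535 222.34773525]
```

View pics/w2.png

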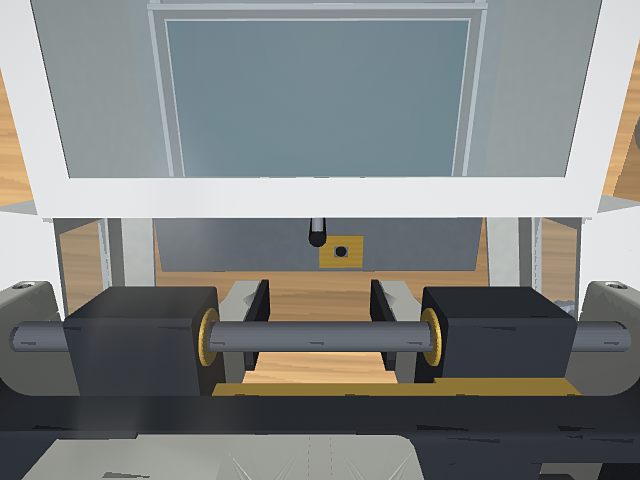

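Emit:
jog_arm --deltas '[[[0.001,-0.001,0.04],0],[[0.001,-0.001,0.08],0],[[0.001,-0.001,0.115],0],[[0.001,-0.001,0.117],0],[[0.001,-0.001,0.117],0]]'

```text
clock: 14.55
tool_pos: [0.6445, 0.1353, 0.1089]
orientation: [179.9, 0.0, 2.1]
force: [-0.7, 0.1, 0.9]
opening: 0.0528
```

Emit:
jog_arm --deltas '[[[0,0,0],0],[[0,0,0],0],[[0,0,0],0],[[0,0,0],0],[[0,0,0],0],[[0,0,0],0]]' --jaw 1

```text
clock: 15.15
tool_pos: [0.6446, 0.1364, 0.1089]
orientation: [-179.9, -0.0, 2.2]
force: [-0.7, 4.1, 1.4]
opening: 0.0133
```

Emit:
jog_arm --deltas '[[[-0.015,-0.001,0],0],[[-0.03,-0.001,0],0],[[-0.045,-0.001,0],0],[[-0.06,-0.001,0],0],[[-0.075,-0.001,0],0],[[-0.09,-0.001,0],0],[[-0.105,-0.001,0],0],[[-0.12,-0.001,0],0],[[-0.133,-0.001,0],0],[[-0.142,-0.001,0],0],[[-0.148,-0.001,0],0],[[-0.152,-0.001,0],0],[[-0.152,-0.001,0],0],[[-0.152,-0.001,0],0],[[-0.152,-0.001,0],0]]'

```text
clock: 16.65
tool_pos: [0.4946, 0.1305, 0.1089]
orientation: [180.0, -0.2, 2.2]
force: [11.0, -9.3, -4.7]
opening: 0.0133
```

Emit:
jog_arm --deltas '[[[0.002,0,0],0],[[0.002,0,0],0],[[0.002,0,0],0],[[0.002,0,0],0]]' --jaw -0.3

```text
clock: 17.05
tool_pos: [0.4943, 0.131, 0.1085]
orientation: [-180.0, 0.0, 2.2]
force: [0.8, -0.1, 0.6]
opening: 0.04
```

Emit:
jog_arm --deltas '[[[0,0,-0.05],0],[[0,0,-0.1],0],[[0,0,-0.14],0],[[0.0,0.05,-0.14],0],[[0.0,0.1,-0.14],0],[[0.0,0.15,-0.14],0],[[0,0.2,-0.14],0],[[0,0.25,-0.14],0],[[0,0.3,-0.14],0],[[0,0.35,-0.14],0],[[0,0.4,-0.14],0],[[-0.01,0.43,-0.14],0],[[-0.01,0.43,-0.14],0],[[-0.01,0.43,-0.14],0]]'

```text
clock: 18.45
tool_pos: [0.5003, -0.2997, 0.2481]
orientation: [-180.0, 0.0, 2.1]
force: [0.2, 1.4, -0.2]
opening: 0.057
```

```bash
python3 - <<'E'
from h import *
o=ctrl.get_obs(); print(o['tool_pos'],o['orientation'],o['joint_pos'])
im,P=snap('wrist','w3.png'); print(P['position'],P['rotation'])
for n,p in dict(cream=(.528,-.292),green=(.56,-.414),pink=(.436,-.404),purple=(.44,-.298)).items(): print(n,proj(P,[*p,.09]))
bs=ctrl.boxes_of('vial1','wrist');print([(round(b['conf'],2),np.round(np.array(b['bbox'])*[640,480,640,480]).astype(int).tolist()) for b in bs])
im,P=snap('top','top2.png')
bs=ctrl.boxes_of('vial1','top');print([(round(b['conf'],2),np.round(np.array(b['bbox'])*[640,480,640,480]).astype(int).tolist()) for b in bs])
cv2.imwrite('pics/top2b.png',cv2.resize(im[40:400,90:570,::-1],(800,600),interpolation=cv2.INTER_CUBIC))
E
```

```text
[ 0.50030597 -0.29969494  0.2481311 ] [-1.79969324e+02  3.56847802e-02  2.05091934e+00] [-1.17367130e+01  1.12133539e+01 -9.32834887e+00 -2.27266624e-02
 -6.95002660e+01  1.03795589e+02]
[ 0.57990957 -0.29806698  0.4068811 ] [ 1.62944280e+02  3.93361784e-02 -8.79218626e+01]
cream [311.40271689 193.97744072]
green [443.37390363 164.51197705]
pink [416.46982034 285.94308294]
purple [314.72508529 278.96868162]
[(0.94, [383, 238, 56, 60]), (0.86, [299, 235, 42, 59]), (0.68, [289, 162, 48, 48]), (0.61, [399, 131, 65, 58])]
[(0.91, [474, 264, 34, 25]), (0.72, [432, 260, 24, 23])]
```

View pics/top2b.png

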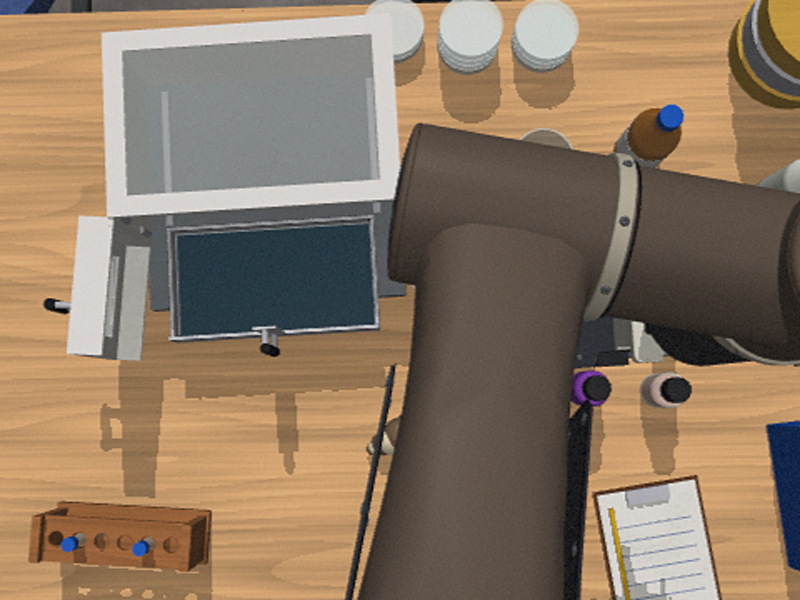

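View pics/w3.png

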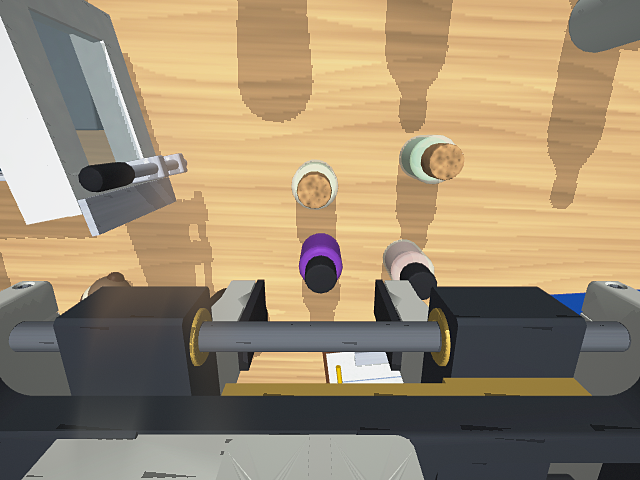

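```bash
python3 - <<'E'
from h import *
P=ctrl.camera_params('wrist')
for n,p in dict(cream=(314,189),green=(443,161),pink=(415,282),purple=(321,276)).items(): print(n,atz(P,*p,.09).round(4))
c=atz(P,314,189,.09); go([(*c[:2],.1,2.1)])
E
```

```text
cream [ 0.5337 -0.2928  0.09  ]
green [ 0.5645 -0.4118  0.09  ]
pink [ 0.4414 -0.4009  0.09  ]
purple [ 0.4443 -0.3031  0.09  ]
[[0.0328, -0.0041, 0.1488], np.float64(0.1)]
```

Emit:
jog_arm --deltas '[[[0.031,-0.004,0.04],0],[[0.031,-0.004,0.08],0],[[0.031,-0.004,0.12],0],[[0.031,-0.004,0.16],0],[[0.031,-0.004,0.183],0],[[0.031,-0.004,0.183],0],[[0.031,-0.004,0.183],0]]'

```text
clock: 19.35
tool_pos: [0.5323, -0.2936, 0.0663]
orientation: [180.0, -0.0, 2.3]
force: [-0.4, -0.7, 0.6]
opening: 0.0574
```

Emit:
jog_arm --deltas '[[[0,0,0],0],[[0,0,0],0],[[0,0,0],0],[[0,0,0],0]]' --jaw 1

```text
clock: 19.75
tool_pos: [0.5321, -0.2942, 0.0666]
orientation: [180.0, -0.1, 2.2]
force: [0.4, 2.7, 4.1]
opening: 0.0333
```

```bash
python3 - <<'E'
from h import *
o=ctrl.get_obs(); print(o['tool_pos'],o['orientation'],o['force'],o['opening'])
k=cab(-.088,.078); go([(*o['tool_pos'][:2],.29,2.1),(*k,.29,2.1),(*k,.098,2.1)])
E
```

```text
[ 0.53210063 -0.2942024   0.06660018] [ 1.79978859e+02 -9.68217698e-02  2.15714306e+00] [0.39064686 2.68771509 4.08744165] 0.0332715501142062
[[0.0, 0.0, -0.2234], np.float64(0.1)]
[[0.0647, -0.5041, -0.2234], np.float64(0.1)]
[[0.0647, -0.5041, -0.0314], np.float64(0.1)]
```

Emit:
jog_arm --deltas '[[[0,0,-0.03],0],[[0,0,-0.07],0],[[0,0,-0.115],0],[[0,0,-0.16],0],[[0,0,-0.2],0],[[0,-0.01,-0.223],0],[[0.01,-0.04,-0.223],0],[[0.015,-0.08,-0.223],0],[[0.02,-0.12,-0.223],0],[[0.025,-0.16,-0.223],0],[[0.03,-0.2,-0.223],0],[[0.035,-0.24,-0.223],0],[[0.04,-0.28,-0.223],0],[[0.045,-0.32,-0.223],0],[[0.05,-0.36,-0.223],0],[[0.055,-0.4,-0.223],0],[[0.06,-0.44,-0.223],0],[[0.065,-0.48,-0.223],0],[[0.065,-0.504,-0.223],0],[[0.065,-0.504,-0.223],0]]'

```text
clock: 21.75
tool_pos: [0.5771, 0.2148, 0.2876]
orientation: [180.0, 0.1, 2.3]
force: [-0.1, -0.6, -2.1]
opening: 0.0334
```

Emit:
jog_arm --deltas '[[[0,0,0.03],0],[[0,0,0.065],0],[[0,0,0.1],0],[[0,0,0.135],0],[[0,0,0.16],0],[[0,0,0.175],0],[[0,0,0.183],0],[[0,0,0.186],0],[[0,0,0.186],0]]'

```text
clock: 22.65
tool_pos: [0.5778, 0.2118, 0.1029]
orientation: [-180.0, -0.0, 2.1]
force: [-0.6, 0.4, -1.2]
opening: 0.0331
```

Emit:
jog_arm --deltas '[[[0,0,0.002],0],[[0,0,0.003],0],[[0,0,0.003],0]]'

```text
clock: 22.95
tool_pos: [0.5782, 0.2123, 0.1006]
orientation: [-180.0, -0.1, 2.2]
force: [-0.4, 0.3, 1.6]
opening: 0.0334
```

Emit:
jog_arm --deltas '[[[0,0,0],0],[[0,0,0],0],[[0,0,0],0],[[0,0,0],0]]' --jaw -0.25

```text
clock: 23.35
tool_pos: [0.5775, 0.212, 0.0996]
orientation: [-180.0, 0.0, 2.2]
force: [1.3, 0.1, 0.3]
opening: 0.0538
```

```bash
python3 - <<'E'
from h import *
o=ctrl.get_obs(); print(o['tool_pos'],o['orientation'],o['force'],o['opening'])
k=np.array([.562,-.413]); go([(*o['tool_pos'][:2],.26,2.1),(*k,.26,2.1),(*k,.066,2.1)])
E
```

```text
[0.57754104 0.21197141 0.09956246] [-1.79999706e+02  1.06402231e-03  2.15872755e+00] [1.30546521 0.14572813 0.31490724] 0.05383652931115653
[[0.0, 0.0, -0.1604], np.float64(0.1)]
[[-0.0391, 0.6239, -0.1604], np.float64(0.1)]
[[-0.0391, 0.6239, 0.0336], np.float64(0.1)]
```

Emit:
jog_arm --deltas '[[[0,0,-0.05],0],[[0,0,-0.1],0],[[0,0,-0.15],0],[[-0.01,0.04,-0.16],0],[[-0.02,0.09,-0.16],0],[[-0.03,0.138,-0.16],0],[[-0.04,0.185,-0.16],0],[[-0.05,0.233,-0.16],0],[[-0.06,0.28,-0.16],0],[[-0.07,0.328,-0.16],0],[[-0.075,0.375,-0.16],0],[[-0.08,0.423,-0.16],0],[[-0.085,0.47,-0.16],0],[[-0.09,0.518,-0.16],0],[[-0.095,0.565,-0.16],0],[[-0.1,0.608,-0.16],0],[[-0.1,0.608,-0.16],0],[[-0.1,0.608,-0.16],0]]'

```text
clock: 25.15
tool_pos: [0.4998, -0.4003, 0.2587]
orientation: [-180.0, 0.1, 2.0]
force: [0.2, 0.2, 0.5]
opening: 0.0547
```

```bash
python3 - <<'E'
from h import *
o=ctrl.get_obs(); print(o['tool_pos'],o['orientation'])
im,P=snap('wrist','w4.png')
bs=ctrl.boxes_of('vial1','wrist')
for b in bs: print(round(b['conf'],2),np.round(np.array(b['bbox'])*[640,480,640,480]).astype(int).tolist())
for n,p in dict(green=(.563,-.413),pink=(.439,-.402),purple=(.442,-.3)).items(): print(n,proj(P,[*p,.09]))
im,P=snap('scene','s4.png')
bs=ctrl.boxes_of('vial1','scene')
for b in bs: print(round(b['conf'],2),np.round(np.array(b['bbox'])*[640,480,640,480]).astype(int).tolist())
cv2.imwrite('pics/s4b.png',cv2.resize(im[70:475,100:640,::-1],(800,600),interpolation=cv2.INTER_CUBIC))
w=cv2.imread('pics/w4.png')
cv2.imwrite('pics/c4.png',np.hstack([cv2.resize(w[60:320,200:520],(400,325)),cv2.resize(im[70:475,100:640,::-1],(400,325),interpolation=cv2.INTER_AREA)]))
E
```

```text
[ 0.49984584 -0.40034694  0.25870038] [-1.79959763e+02  6.54272569e-02  2.01497403e+00]
0.96 [311, 128, 48, 52]
0.85 [300, 231, 47, 60]
0.69 [208, 229, 52, 59]
green [334.03107953 155.88242061]
pink [318.05440383 275.40361371]
purple [221.85878271 269.57635875]
0.86 [287, 342, 22, 25]
0.74 [326, 92, 22, 32]
0.64 [328, 129, 22, 30]
0.61 [278, 92, 18, 35]
```

View pics/c4.png

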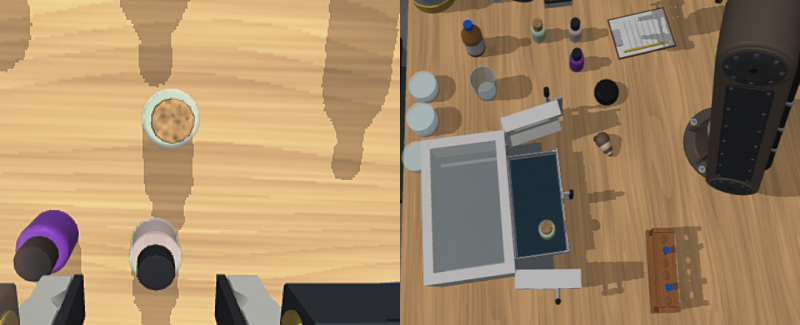

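Emit:
jog_arm --deltas '[[[0.04,0.018,0.03],0],[[0.062,0.018,0.07],0],[[0.062,0.018,0.11],0],[[0.062,0.018,0.15],0],[[0.062,0.018,0.18],0],[[0.062,0.018,0.192],0],[[0.062,0.018,0.192],0],[[0.062,0.018,0.192],0]]'

```text
clock: 26.15
tool_pos: [0.5644, -0.4151, 0.0694]
orientation: [179.9, -0.1, 2.2]
force: [-0.7, 0.0, 1.0]
opening: 0.0548
```

Emit:
jog_arm --deltas '[[[0,0,0],0],[[0,0,0],0],[[0,0,0],0],[[0,0,0],0]]' --jaw 1

```text
clock: 26.55
tool_pos: [0.5636, -0.4154, 0.0687]
orientation: [179.9, -0.1, 2.2]
force: [0.5, -0.1, 3.7]
opening: 0.0331
```

```bash
python3 - <<'E'
from h import *
o=ctrl.get_obs(); print(o['tool_pos'],o['orientation'],o['force'],o['opening'])
k=cab(-.088,.0); go([(*o['tool_pos'][:2],.29,2.1),(*k,.29,2.1),(*k,.101,2.1)])
E
```

```text
[ 0.56360639 -0.41542312  0.06865542] [ 1.79947152e+02 -8.17283761e-02  2.16318190e+00] [ 0.50198363 -0.08112634  3.72155823] 0.03314380498620894
[[0.0, 0.0, -0.2213], np.float64(0.1)]
[[0.0378, -0.5484, -0.2213], np.float64(0.1)]
[[0.0378, -0.5484, -0.0323], np.float64(0.1)]
```

Emit:
jog_arm --deltas '[[[0,0,-0.03],0],[[0,0,-0.07],0],[[0,0,-0.115],0],[[0,0,-0.16],0],[[0,0,-0.2],0],[[0,-0.01,-0.221],0],[[0.005,-0.04,-0.221],0],[[0.01,-0.085,-0.221],0],[[0.015,-0.13,-0.221],0],[[0.02,-0.175,-0.221],0],[[0.02,-0.22,-0.221],0],[[0.025,-0.265,-0.221],0],[[0.025,-0.31,-0.221],0],[[0.03,-0.355,-0.221],0],[[0.03,-0.4,-0.221],0],[[0.035,-0.445,-0.221],0],[[0.038,-0.49,-0.221],0],[[0.038,-0.53,-0.221],0],[[0.038,-0.548,-0.221],0],[[0.038,-0.548,-0.221],0]]'

```text
clock: 28.55
tool_pos: [0.58, 0.1362, 0.288]
orientation: [-180.0, 0.1, 2.3]
force: [0.4, -0.1, -2.5]
opening: 0.0334
```

Emit:
jog_arm --deltas '[[[0,0,0.03],0],[[0,0,0.065],0],[[0,0,0.1],0],[[0,0,0.135],0],[[0,0,0.16],0],[[0,0,0.175],0],[[0,0,0.183],0],[[0,0,0.186],0],[[0,0,0.187],0],[[0,0,0.187],0]]'

```text
clock: 29.55
tool_pos: [0.5812, 0.1338, 0.1026]
orientation: [-180.0, -0.1, 2.1]
force: [-0.5, -1.8, 0.4]
opening: 0.0336
```

Emit:
jog_arm --deltas '[[[0,0,0],0],[[0,0,0],0],[[0,0,0],0],[[0,0,0],0]]' --jaw -0.25

```text
clock: 29.95
tool_pos: [0.5805, 0.1342, 0.1017]
orientation: [-180.0, -0.0, 2.2]
force: [0.1, 0.6, 0.2]
opening: 0.0539
```

Emit:
jog_arm --deltas '[[[0,0,-0.05],0],[[0,0,-0.1],0],[[0,0,-0.15],0],[[-0.01,0.04,-0.16],0],[[-0.03,0.085,-0.16],0],[[-0.05,0.128,-0.16],0],[[-0.07,0.17,-0.16],0],[[-0.09,0.213,-0.16],0],[[-0.11,0.255,-0.16],0],[[-0.13,0.298,-0.16],0],[[-0.15,0.34,-0.16],0],[[-0.17,0.383,-0.16],0],[[-0.18,0.425,-0.16],0],[[-0.19,0.468,-0.16],0],[[-0.2,0.51,-0.16],0],[[-0.2,0.53,-0.16],0],[[-0.2,0.53,-0.16],0],[[-0.2,0.53,-0.16],0]]'

```text
clock: 31.75
tool_pos: [0.4003, -0.4032, 0.2611]
orientation: [-180.0, 0.0, 2.1]
force: [-0.2, 1.2, 0.3]
opening: 0.055
```

```bash
python3 - <<'E'
from h import *
o=ctrl.get_obs(); print(o['tool_pos'],o['orientation'])
im,P=snap('wrist','w5.png')
bs=ctrl.boxes_of('vial1','wrist')
for b in bs: print(round(b['conf'],2),np.round(np.array(b['bbox'])*[640,480,640,480]).astype(int).tolist())
for n,p in dict(pink=(.440,-.407),purple=(.442,-.3)).items(): print(n,proj(P,[*p,.09]))
print(atz(P,320,180,.09),atz(P,320,190,.09))
im,P=snap('scene','s5.png')
bs=ctrl.boxes_of('vial1','scene')
for b in bs: print(round(b['conf'],2),np.round(np.array(b['bbox'])*[640,480,640,480]).astype(int).tolist())
w=cv2.imread('pics/w5.png')
cv2.imwrite('pics/c5.png',np.hstack([cv2.resize(w[60:320,200:520],(400,325)),cv2.resize(im[70:475,100:640,::-1],(400,325),interpolation=cv2.INTER_AREA)]))
E
```

```text
[ 0.40029751 -0.40324209  0.26112827] [-1.79966436e+02  3.23713393e-02  2.08394730e+00]
0.67 [299, 153, 52, 48]
0.67 [202, 147, 58, 49]
pink [323.7734207  180.08310676]
purple [214.49768772 173.94113928]
[ 0.43994384 -0.4032916   0.09      ] [ 0.43012184 -0.40365848  0.09      ]
0.85 [282, 305, 23, 32]
0.77 [288, 341, 22, 25]
0.66 [330, 127, 18, 30]
0.58 [327, 92, 20, 34]
```

View pics/c5.png

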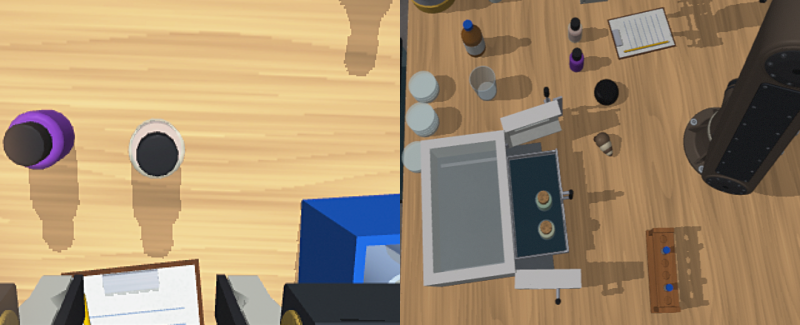

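Emit:
jog_arm --deltas '[[[0.03,0.007,0.03],0],[[0.038,0.007,0.07],0],[[0.038,0.007,0.11],0],[[0.038,0.007,0.15],0],[[0.038,0.007,0.18],0],[[0.038,0.007,0.194],0],[[0.038,0.007,0.194],0],[[0.038,0.007,0.194],0]]'

```text
clock: 32.75
tool_pos: [0.4399, -0.4089, 0.069]
orientation: [179.9, -0.1, 2.2]
force: [-0.3, 0.4, 0.8]
opening: 0.0545
```

Emit:
jog_arm --deltas '[[[0,0,0],0],[[0,0,0],0],[[0,0,0],0],[[0,0,0],0]]' --jaw 1

```text
clock: 33.15
tool_pos: [0.4392, -0.4089, 0.0685]
orientation: [180.0, -0.1, 2.2]
force: [-0.3, 1.5, 4.2]
opening: 0.0333
```

```bash
python3 - <<'E'
from h import *
o=ctrl.get_obs(); print(o['tool_pos'],o['orientation'],o['force'],o['opening'])
k=cab(-.088,-.077); go([(*o['tool_pos'][:2],.29,2.1),(*k,.29,2.1),(*k,o['tool_pos'][2]+.034,2.1)])
E
```

```text
[ 0.43922895 -0.40886386  0.06850246] [ 1.79963478e+02 -7.14645049e-02  2.15908151e+00] [-0.28021148  1.47856847  4.18683076] 0.03328032511090521
[[0.0, 0.0, -0.2215], np.float64(0.1)]
[[0.1617, -0.4602, -0.2215], np.float64(0.1)]
[[0.1617, -0.4602, -0.034], np.float64(0.1)]
```

Emit:
jog_arm --deltas '[[[0,0,-0.03],0],[[0,0,-0.07],0],[[0,0,-0.115],0],[[0,0,-0.16],0],[[0,0,-0.2],0],[[0.005,-0.01,-0.221],0],[[0.02,-0.05,-0.221],0],[[0.035,-0.09,-0.221],0],[[0.05,-0.13,-0.221],0],[[0.065,-0.17,-0.221],0],[[0.08,-0.21,-0.221],0],[[0.095,-0.25,-0.221],0],[[0.11,-0.29,-0.221],0],[[0.125,-0.33,-0.221],0],[[0.14,-0.37,-0.221],0],[[0.15,-0.41,-0.221],0],[[0.16,-0.44,-0.221],0],[[0.162,-0.46,-0.221],0],[[0.162,-0.46,-0.221],0],[[0.162,-0.46,-0.221],0]]'

```text
clock: 35.15
tool_pos: [0.583, 0.0573, 0.2881]
orientation: [180.0, 0.1, 2.2]
force: [-0.7, -0.5, -2.0]
opening: 0.0331
```

Emit:
jog_arm --deltas '[[[0,0,0.03],0],[[0,0,0.065],0],[[0,0,0.1],0],[[0,0,0.135],0],[[0,0,0.16],0],[[0,0,0.175],0],[[0,0,0.183],0],[[0,0,0.186],0],[[0,0,0.187],0],[[0,0,0.187],0]]'

```text
clock: 36.15
tool_pos: [0.584, 0.057, 0.1025]
orientation: [-180.0, -0.1, 2.1]
force: [-0.9, -0.7, -1.1]
opening: 0.0331
```

Emit:
jog_arm --deltas '[[[0,0,0],0],[[0,0,0],0],[[0,0,0],0],[[0,0,0],0]]' --jaw -0.25

```text
clock: 36.55
tool_pos: [0.5836, 0.0572, 0.1018]
orientation: [-180.0, -0.0, 2.2]
force: [0.7, -1.0, 0.3]
opening: 0.0539
```

Emit:
jog_arm --deltas '[[[0,0,-0.04],0],[[0,0,-0.08],0],[[0,0,-0.13],0],[[-0.04,-0.03,-0.13],0],[[-0.08,-0.06,-0.13],0],[[-0.085,-0.078,-0.13],0],[[-0.085,-0.078,-0.13],0]]'

```text
clock: 37.25
tool_pos: [0.4946, 0.1336, 0.2325]
orientation: [-179.9, -0.1, 2.3]
force: [-0.4, -0.2, 0.0]
opening: 0.0548
```

```bash
python3 - <<'E'
from h import *
o=ctrl.get_obs(); print(o['tool_pos'],o['orientation'])
go([(.4946,.131,.109,2.1)])
im,P=snap('wrist','w6.png'); 
bs=ctrl.boxes_of('vial1','wrist')
for b in bs: print(round(b['conf'],2),np.round(np.array(b['bbox'])*[640,480,640,480]).astype(int).tolist())
im,P=snap('scene','s6.png')
w=cv2.imread('pics/w6.png')
cv2.imwrite('pics/c6.png',np.hstack([cv2.resize(w,(400,325)),cv2.resize(im[200:475,100:440,::-1],(400,325),interpolation=cv2.INTER_AREA)]))
E
```

```text
[0.49456563 0.13356116 0.23246406] [-1.79922505e+02 -9.17100359e-02  2.31779287e+00]
[[-0.0001, 0.0026, 0.1235], np.float64(0.2)]
0.62 [199, 99, 72, 60]
0.58 [373, 104, 72, 59]
0.56 [295, 97, 58, 65]
```

View pics/c6.png

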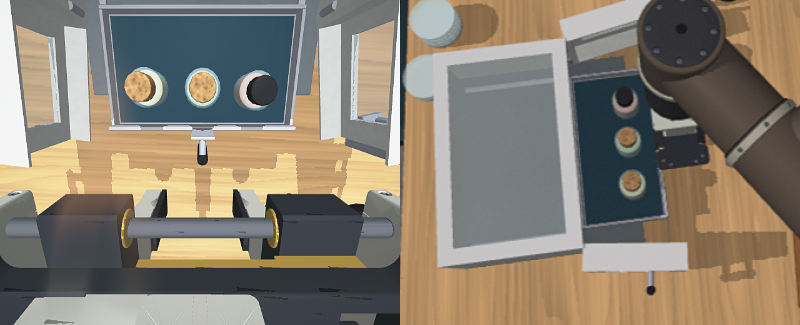

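Emit:
jog_arm --deltas '[[[0,0.002,0.04],0],[[0,0.002,0.08],0],[[0,0.002,0.115],0],[[0,0.002,0.123],0],[[0,0.002,0.123],0]]'

```text
clock: 37.9
tool_pos: [0.4955, 0.1288, 0.1076]
orientation: [179.9, 0.1, 2.1]
force: [-0.7, -0.5, 1.0]
opening: 0.0551
```

Emit:
jog_arm --deltas '[[[0,0,0],0],[[0,0,0],0],[[0,0,0],0],[[0,0,0],0],[[0,0,0],0],[[0,0,0],0]]' --jaw 1

```text
clock: 38.5
tool_pos: [0.4958, 0.1304, 0.1089]
orientation: [-179.9, -0.0, 2.2]
force: [-0.8, 2.0, 1.1]
opening: 0.0135
```

Emit:
jog_arm --deltas '[[[0.002,-0.001,0],0],[[0.006,-0.001,0],0],[[0.012,-0.001,0],0],[[0.02,-0.001,0],0],[[0.029,-0.001,0],0],[[0.038,-0.001,0],0],[[0.047,-0.001,0],0],[[0.056,-0.001,0],0],[[0.065,-0.001,0],0],[[0.074,-0.001,0],0],[[0.083,-0.001,0],0],[[0.092,-0.001,0],0],[[0.101,-0.001,0],0],[[0.11,-0.001,0],0],[[0.119,-0.001,0],0],[[0.127,-0.001,0],0],[[0.134,-0.001,0],0],[[0.139,-0.001,0],0],[[0.143,-0.001,0],0],[[0.146,-0.001,0],0]]'

```text
clock: 40.5
tool_pos: [0.6422, 0.1363, 0.109]
orientation: [180.0, -0.0, 2.2]
force: [-2.2, 0.1, 5.4]
opening: 0.0136
```

Emit:
jog_arm --deltas '[[[0.002,0,0],0],[[0.004,0,0],0],[[0.006,0,0],0],[[0.006,0,0],0],[[0.006,0,0],0],[[0.006,0,0],0]]'

```text
clock: 41.1
tool_pos: [0.6441, 0.1363, 0.1089]
orientation: [180.0, 0.3, 2.2]
force: [-17.1, 2.8, 15.1]
opening: 0.0129
```

Emit:
jog_arm --deltas '[[[-0.002,0,0],0],[[-0.002,0,0],0],[[-0.002,0,0],0],[[-0.002,0,0],0]]' --jaw -0.2

```text
clock: 41.5
tool_pos: [0.6458, 0.1364, 0.1082]
orientation: [180.0, 0.0, 2.1]
force: [-0.2, -0.7, -0.3]
opening: 0.0399
```

Emit:
jog_arm --deltas '[[[0,0,-0.04],0],[[0,0,-0.08],0],[[0,0,-0.12],0],[[0,0,-0.12],0]]'

```text
clock: 41.9
tool_pos: [0.6488, 0.1371, 0.2354]
orientation: [-179.8, -0.6, 2.2]
force: [0.3, -0.9, -0.3]
opening: 0.0525
```

```bash
python3 - <<'E'
from h import *
o=ctrl.get_obs(); print(o['tool_pos'],o['orientation'])
go([(.558,.4027,.235,-96)])
im,P=snap('wrist','w7.png'); im2,P=snap('scene','s7.png')
w=cv2.imread('pics/w7.png')
cv2.imwrite('pics/c7.png',np.hstack([cv2.resize(w,(400,325)),cv2.resize(im2[200:475,100:440,::-1],(400,325),interpolation=cv2.INTER_AREA)]))
E
```

```text
[0.64875177 0.13712665 0.23536164] [-179.84850358   -0.58199757    2.18726459]
[[-0.0805, -0.2688, 0.0004], np.float64(98.2)]
```

View pics/c7.png

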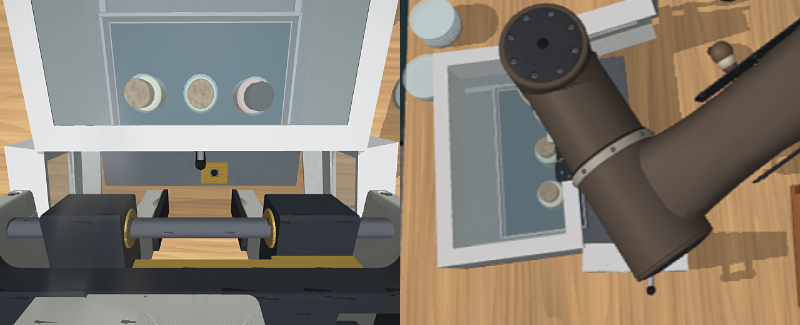

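Emit:
jog_arm --deltas '[[[-0.08,-0.269,0],98],[[-0.08,-0.269,0],98],[[-0.08,-0.269,0],98],[[-0.08,-0.269,0],98],[[-0.08,-0.269,0],98],[[-0.08,-0.269,0],98],[[-0.08,-0.269,0],98],[[-0.08,-0.269,0],98],[[-0.08,-0.269,0],98],[[-0.08,-0.269,0],98],[[-0.08,-0.269,0],98],[[-0.08,-0.269,0],98],[[-0.08,-0.269,0],98]]'

```text
clock: 43.3
tool_pos: [0.555, 0.4018, 0.2266]
orientation: [179.9, -0.1, -95.9]
force: [0.1, -0.3, -1.1]
opening: 0.0525
```

```bash
python3 - <<'E'
from h import *
o=ctrl.get_obs(); print(o['tool_pos'],o['orientation'])
go([(.558,.4027,.125,-96)])
im,P=snap('wrist','w8.png'); print(proj(P,[.558,.4027,.16]),proj(P,[.558,.4027,.12]))
w=im[150:350,200:440].astype(int).sum(2)
ys,xs=np.where(w<110); print(len(xs), [int(np.median(xs))+200, int(np.median(ys))+150] if len(xs) else None)
E
```

```text
[0.55500213 0.40182995 0.2266272 ] [ 1.79900904e+02 -1.24047384e-01 -9.59087071e+01]
[[-0.0012, -0.0029, 0.1016], np.float64(0.1)]
[315.6429462  256.52426586] [316.06569926 240.2687599 ]
1740 [371, 302]
```

View pics/w8.png

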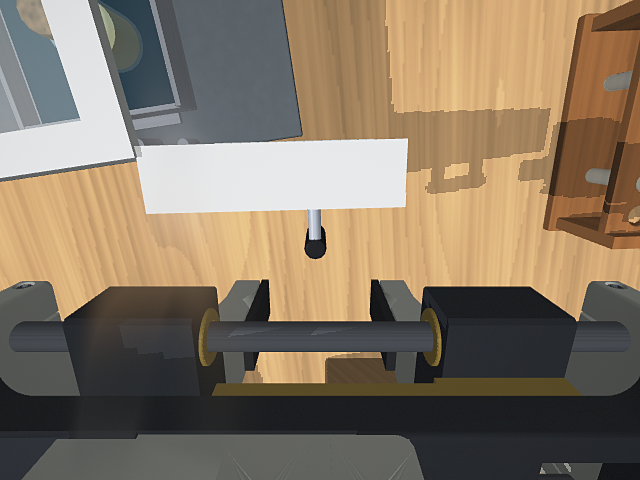

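Emit:
jog_arm --deltas '[[[0.002,-0.002,0.04],0],[[0.002,-0.002,0.08],0],[[0.002,-0.002,0.1],0],[[0.002,-0.002,0.101],0],[[0.002,-0.002,0.101],0]]'

```text
clock: 43.85
tool_pos: [0.5574, 0.4, 0.1274]
orientation: [180.0, -0.1, -95.8]
force: [0.1, 1.0, 1.7]
opening: 0.0527
```

Emit:
jog_arm --deltas '[[[0,0,0],0],[[0,0,0],0],[[0,0,0],0],[[0,0,0],0],[[0,0,0],0],[[0,0,0],0]]' --jaw 1

```text
clock: 44.45
tool_pos: [0.5577, 0.3997, 0.128]
orientation: [-179.9, -0.0, -95.8]
force: [2.1, -1.6, 0.8]
opening: 0.0152
```

```bash
python3 - <<'E'
from h import *
o=ctrl.get_obs(); print(o['tool_pos'],o['orientation'])
h=cab(0,.178); d=o['tool_pos'][:2]-h; th=-(np.arctan2(d[1],d[0])%6.283-np.arctan2(-.113,-.0745)%6.283-np.radians(2.12)); print(th)
s=(*o['tool_pos'][:2],.125,-95.9)
th=1.73
ths=np.append(np.arange(th-.09,0,-.09),0.); R=Rotation.from_euler('z',-th).as_matrix()[:2,:2]
s=(*cab(*(R@np.array([-.0745,-.113])+[0,.178])),.125,2.1-np.degrees(th))
leafpts('L',ths,.125,2.1,s)
E
```

```text
[0.55772304 0.39974538 0.12800272] [-1.79947484e+02 -8.44153834e-03 -9.58403117e+01]
1.7060646493701763
[[0.0105, 0.0062, 0.0], np.float64(-5.2)]
[[0.0214, 0.0115, 0.0], np.float64(-10.3)]
[[0.0328, 0.0158, 0.0], np.float64(-15.5)]
[[0.0446, 0.019, 0.0], np.float64(-20.6)]
[[0.0566, 0.0211, 0.0], np.float64(-25.8)]
[[0.0687, 0.0222, 0.0], np.float64(-30.9)]
[[0.0809, 0.0222, 0.0], np.float64(-36.1)]
[[0.093, 0.021, 0.0], np.float64(-41.3)]
[[0.105, 0.0188, 0.0], np.float64(-46.4)]
[[0.1167, 0.0156, 0.0], np.float64(-51.6)]
[[0.1281, 0.0112, 0.0], np.float64(-56.7)]
[[0.139, 0.0059, 0.0], np.float64(-61.9)]
[[0.1495, -0.0004, 0.0], np.float64(-67.0)]
[[0.1593, -0.0076, 0.0], np.float64(-72.2)]
[[0.1684, -0.0156, 0.0], np.float64(-77.3)]
[[0.1768, -0.0245, 0.0], np.float64(-82.5)]
[[0.1844, -0.034, 0.0], np.float64(-87.7)]
[[0.191, -0.0442, 0.0], np.float64(-92.8)]
[[0.1967, -0.055, 0.0], np.float64(-98.0)]
[[0.1979, -0.0574, 0.0], np.float64(-99.1)]
```

Emit:
jog_arm --deltas '[[[0.0105,0.006,0],-5.2],[[0.0215,0.0115,0],-10.3],[[0.033,0.016,0],-15.5],[[0.0445,0.019,0],-20.6],[[0.0565,0.021,0],-25.8],[[0.0685,0.022,0],-31],[[0.081,0.022,0],-36],[[0.093,0.021,0],-41.3],[[0.105,0.019,0],-46.4],[[0.1165,0.0155,0],-51.6],[[0.128,0.011,0],-56.7],[[0.139,0.006,0],-62],[[0.1495,-0.0005,0],-67],[[0.1595,-0.0075,0],-72],[[0.1685,-0.0155,0],-77.3],[[0.177,-0.0245,0],-82.5],[[0.1845,-0.034,0],-87.7],[[0.191,-0.044,0],-92.8],[[0.196,-0.053,0],-97],[[0.198,-0.0575,0],-99]]'

```text
clock: 46.45
tool_pos: [0.5939, 0.1991, 0.1278]
orientation: [-179.8, 0.0, 3.3]
force: [-21.1, 19.4, 14.4]
opening: 0.0153
```

Emit:
jog_arm --deltas '[[[0.001,0,0],0],[[0.002,0,0],0],[[0.003,0,0],0],[[0.003,0,0],0],[[0.003,0,0],0]]'

```text
clock: 46.95
tool_pos: [0.5938, 0.1992, 0.1278]
orientation: [-179.9, 0.3, 3.2]
force: [-17.6, 9.6, 11.4]
opening: 0.0154
```

Emit:
jog_arm --deltas '[[[-0.003,0,0],0],[[-0.003,0,0],0],[[-0.003,0,0],0],[[-0.003,0,0],0]]' --jaw -0.2

```text
clock: 47.35
tool_pos: [0.5944, 0.197, 0.1274]
orientation: [180.0, 0.0, 3.1]
force: [-0.4, 1.1, 0.8]
opening: 0.0418
```

Emit:
jog_arm --deltas '[[[0,0,-0.04],0],[[0,0,-0.08],0],[[0,0,-0.125],0],[[0,0,-0.125],0]]'

```text
clock: 47.75
tool_pos: [0.5975, 0.198, 0.2599]
orientation: [-179.8, -0.6, 3.2]
force: [-0.4, 0.6, -0.1]
opening: 0.0525
```

```bash
python3 - <<'E'
from h import *
o=ctrl.get_obs(); print(o['tool_pos'],o['orientation'])
go([(.5495,-.1525,.255,-75)])
im,P=snap('wrist','w9.png'); print('shut leaf front edge top',proj(P,[*cab(-.044,.17),.165]),proj(P,[*cab(-.044,.004),.165]),'roof',proj(P,[*cab(0,.17),.168]),proj(P,[*cab(0,.0),.168]))
E
```

```text
[0.59753094 0.1980297  0.25986843] [-179.78283126   -0.59973214    3.17127912]
[[-0.0673, 0.3473, 0.0049], np.float64(78.2)]
shut leaf front edge top [181.95292724 209.86812022] [395.24887527 213.9926905 ] roof [174.42257408 151.50032719] [406.5814509  156.05328397]
```

View pics/w9.png

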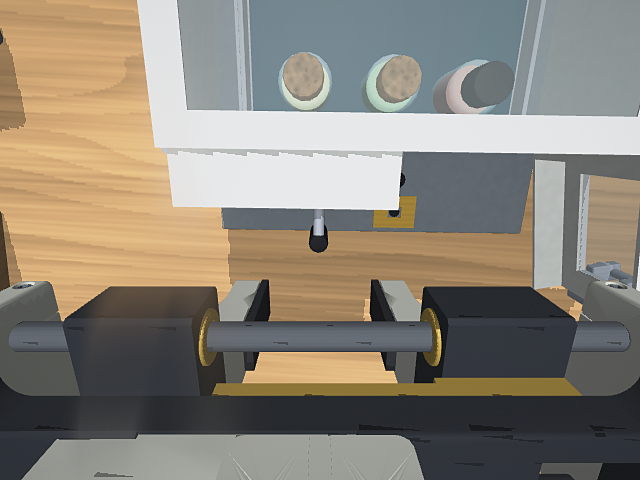

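Emit:
jog_arm --deltas '[[[-0.067,0.347,0],78],[[-0.067,0.347,0],78],[[-0.067,0.347,0],78],[[-0.067,0.347,0],78],[[-0.067,0.347,0],78],[[-0.067,0.347,0],78],[[-0.067,0.347,0],78],[[-0.067,0.347,0],78],[[-0.067,0.347,0],78],[[-0.067,0.347,0],78],[[-0.067,0.347,0],78],[[-0.067,0.347,0],78]]'

```text
clock: 49.0
tool_pos: [0.5464, -0.1526, 0.2522]
orientation: [180.0, 0.0, -74.6]
force: [-0.4, 0.6, -0.6]
opening: 0.0526
```

```bash
python3 - <<'E'
from h import *
o=ctrl.get_obs(); print(o['tool_pos'],o['orientation'])
go([(.5495,-.1525,.155,-75)])
im,P=snap('wrist','w10.png'); print(proj(P,[.5495,-.1525,.188]))
E
```

```text
[ 0.54643292 -0.15261248  0.25217896] [ 1.79969800e+02  8.34844755e-03 -7.46201159e+01]
[[0.0007, -0.003, 0.0972], np.float64(0.4)]
[314.99563685 255.01377745]
```

View pics/w10.png

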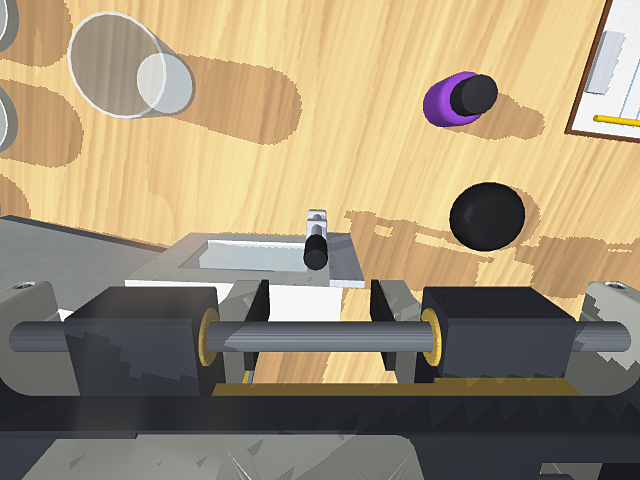

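Emit:
jog_arm --deltas '[[[0.001,-0.003,0.04],0],[[0.001,-0.003,0.08],0],[[0.001,-0.003,0.096],0],[[0.001,-0.003,0.096],0]]'

```text
clock: 49.45
tool_pos: [0.5479, -0.1526, 0.1538]
orientation: [179.7, 0.1, -74.7]
force: [0.3, 0.1, 0.8]
opening: 0.0526
```

Emit:
jog_arm --deltas '[[[0,0,0],0],[[0,0,0],0],[[0,0,0],0],[[0,0,0],0],[[0,0,0],0],[[0,0,0],0]]' --jaw 1

```text
clock: 50.05
tool_pos: [0.5498, -0.1532, 0.1571]
orientation: [-180.0, -0.0, -74.8]
force: [-1.2, 0.2, 2.6]
opening: 0.0174
```

```bash
python3 - <<'E'
from h import *
o=ctrl.get_obs(); print(o['tool_pos'],o['orientation'],o['force'])
h=cab(0,-.178); d=o['tool_pos'][:2]-h; th=(np.arctan2(d[1],d[0])-np.arctan2(.152,-.0745)-np.radians(2.12))%6.283; print(th,np.hypot(*d))
th=round(th,2)
ths=np.append(np.arange(th-.09,0,-.09),0.)
s=(*cab(*(Rotation.from_euler('z',th).as_matrix()[:2,:2]@[-.0745,.152]+[0,-.178])),.155,-177.9+np.degrees(th))
leafpts('R',ths,.155,-177.9,s)
E
```

```text
[ 0.54980061 -0.15316219  0.15713188] [-1.79955258e+02 -1.55454814e-02 -7.48380971e+01] [-1.18923756  0.24706232  2.64506458]
1.809549346260373 0.16851208988364968
[[-0.014, 0.0061, 0.0], np.float64(5.2)]
[[-0.0284, 0.0109, 0.0], np.float64(10.3)]
[[-0.0432, 0.0144, 0.0], np.float64(15.5)]
[[-0.0583, 0.0165, 0.0], np.float64(20.6)]
[[-0.0735, 0.0173, 0.0], np.float64(25.8)]
[[-0.0887, 0.0167, 0.0], np.float64(30.9)]
[[-0.1038, 0.0147, 0.0], np.float64(36.1)]
[[-0.1187, 0.0114, 0.0], np.float64(41.3)]
[[-0.1332, 0.0068, 0.0], np.float64(46.4)]
[[-0.1473, 0.0009, 0.0], np.float64(51.6)]
[[-0.1607, -0.0063, 0.0], np.float64(56.7)]
[[-0.1734, -0.0146, 0.0], np.float64(61.9)]
[[-0.1854, -0.024, 0.0], np.float64(67.0)]
[[-0.1964, -0.0345, 0.0], np.float64(72.2)]
[[-0.2065, -0.0459, 0.0], np.float64(77.3)]
[[-0.2155, -0.0582, 0.0], np.float64(82.5)]
[[-0.2234, -0.0713, 0.0], np.float64(87.7)]
[[-0.23, -0.085, 0.0], np.float64(92.8)]
[[-0.2354, -0.0992, 0.0], np.float64(98.0)]
[[-0.2395, -0.1139, 0.0], np.float64(103.1)]
[[-0.2399, -0.1156, 0.0], np.float64(103.7)]
```

Emit:
jog_arm --deltas '[[[-0.014,0.006,0],5.2],[[-0.0285,0.011,0],10.3],[[-0.043,0.0145,0],15.5],[[-0.0585,0.0165,0],20.6],[[-0.0735,0.0175,0],25.8],[[-0.0885,0.0165,0],31],[[-0.104,0.0145,0],36],[[-0.1185,0.0115,0],41.3],[[-0.133,0.007,0],46.4],[[-0.147,0.001,0],51.6],[[-0.1605,-0.0065,0],56.7],[[-0.1735,-0.0145,0],62],[[-0.1855,-0.024,0],67],[[-0.1965,-0.0345,0],72],[[-0.2065,-0.046,0],77.3],[[-0.2155,-0.058,0],82.5],[[-0.2235,-0.0715,0],87.7],[[-0.23,-0.085,0],92.8],[[-0.2355,-0.099,0],98],[[-0.2385,-0.111,0],102.2]]'

```text
clock: 52.05
tool_pos: [0.5939, 0.1084, 0.1564]
orientation: [179.9, -0.1, -177.2]
force: [-24.0, -0.0, 8.7]
opening: 0.0171
```

```bash
python3 - <<'E'
from h import *
o=ctrl.get_obs(); print(o['tool_pos'],o['orientation'],o['force'])
k=cab(-.0745,-.026); go([(*k,o['tool_pos'][2],-177.9)])
E
```

```text
[0.59391506 0.10840686 0.15640431] [ 1.79881625e+02 -6.91013591e-02 -1.77185653e+02] [-24.03097241  -0.04558805   8.68695683]
[[-0.0012, 0.0001, 0.0], np.float64(0.7)]
```

Emit:
jog_arm --deltas '[[[0,0,0.007],0],[[0,0,0.014],0],[[0,0,0.021],0],[[0,0,0.028],0],[[0,0,0.03],0],[[0,0,0.032],0],[[0,0,0.032],0],[[0,0,0.032],0]]'

```text
clock: 52.85
tool_pos: [0.5946, 0.1081, 0.1289]
orientation: [179.9, 0.2, -176.9]
force: [-17.1, 7.9, 30.9]
opening: 0.0171
```

Emit:
jog_arm --deltas '[[[0.001,0,-0.004],0],[[0.001,0,-0.004],0],[[0.001,0,-0.004],0]]'

```text
clock: 53.15
tool_pos: [0.5934, 0.1077, 0.1293]
orientation: [179.9, 0.1, -177.0]
force: [-4.4, 7.8, 4.9]
opening: 0.0174
```

Emit:
jog_arm --deltas '[[[0,0,0],0],[[0,0,0],0],[[0,0,0],0],[[0,0,0],0]]' --jaw -0.2

```text
clock: 53.55
tool_pos: [0.5933, 0.1058, 0.1284]
orientation: [-180.0, -0.0, -177.1]
force: [-0.1, 0.4, 1.0]
opening: 0.0442
```

Emit:
jog_arm --deltas '[[[0,0,-0.04],0],[[0,0,-0.08],0],[[0,0,-0.12],0],[[0.05,0,-0.12],0],[[0.1,0,-0.12],0],[[0.1,0,-0.12],0],[[0.1,0,-0.12],0]]'

```text
clock: 54.25
tool_pos: [0.493, 0.1007, 0.2495]
orientation: [180.0, 0.1, -177.0]
force: [0.4, 0.5, 0.9]
opening: 0.0525
```

```bash
python3 - <<'E'
from h import *
o=ctrl.get_obs(); print(o['tool_pos'],o['orientation'],o['force'])
im,P=snap('wrist','w11.png'); im2,P2=snap('scene','s11.png')
for n,x in dict(bolt0=(*cab(-.0745,-.026),.16),lp=(*cab(-.0745,.065),.16),bolt28=(*cab(-.0745,-.026),.188)).items(): print(n,proj(P2,x).round(1),proj(P,x).round(1))
a=cv2.resize(im2[200:450,100:420,::-1],(640,500),interpolation=cv2.INTER_CUBIC); cv2.imwrite('pics/s11b.png',a)
E
```

```text
[0.49296275 0.10074806 0.24949744] [ 1.79954977e+02  1.04540421e-01 -1.76995603e+02] [0.36313575 0.50908329 0.87790116]
bolt0 [283.3 300.2] [323.3 355.2]
lp [287.8 343.8] [427.4 356.5]
bolt28 [282.4 297.3] [323.8 377.3]
```

View pics/s11b.png

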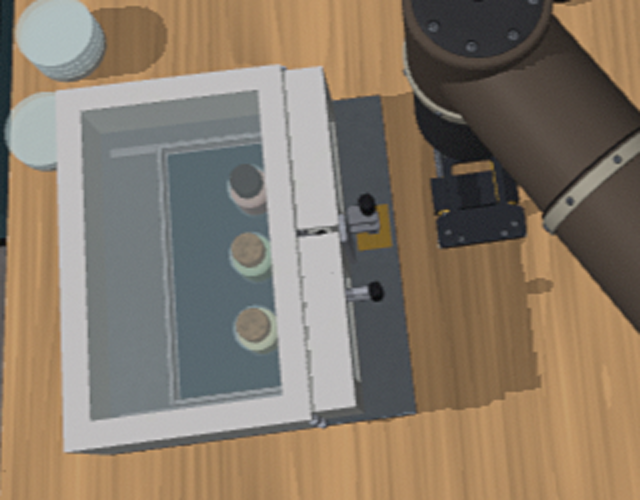

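```bash
python3 -c "
from plant import ctrl; print(ctrl.close_job())"
```

```text
the job is handed in; nothing more can be done
None
```

The job is done and handed in at about 54 s of the 210 s allowed. `close_job` reports no verdict, so nothing confirms the result beyond my own checks below.

I worked through the steps in the order given:
1. **Opening:** I raised the bolt, opened the right leaf to about 1.8 rad, opened the left leaf to about 1.73 rad, and drew the tray 150 mm to its stop.
2. **Vials:** I stood the three vials present (two cork stoppers, one black) on the tray. The purple look-alike stayed where it was.
3. **Closing:** I pushed the tray home, shut the left leaf, shut the right leaf over it, and pushed the bolt down.

My last checks showed the following:
- **Tray:** it came up against its stop at about 17 N after 148 mm of measured travel. I had drawn it out 150 mm, so about 2 mm is unaccounted for. The final picture shows the tray where it was at the start.
- **Right leaf:** the knob returned to within 1 mm of where I first gripped it.
- **Bolt:** it travelled down 27.5 mm until it pressed against the bottom at about 31 N. In the final picture the knob is within about 1 px of where it should be when down, though that view alone barely tells up from down.
- **Vials and leaves:** in the final picture all three vials stand upright on the tray, both leaves are flush, and the gripper is clear.
- **Objects to leave alone:** I did not re-measure the shell, basalt, rack or beaker. They looked in place in the views I had during the run, and I never worked next to them.

The wrist camera put things 3–5 mm further along x than the fixed cameras, so I worked between the two; every grip closed at the expected width.

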